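# Make up a weighed dispatch tray in the mail sorting room

## Task

While the tray on the scale is still empty, turn the scale's tare knob so that its pointer reads zero. Then lay every packet from the bench flat in the tray, each in a compartment of its own that fits its shape, and when all are in, slide the label plate into its case, fully home.

Things in the scene. Friction and masses are not known exactly. Their poses are not given: they have to be found in the camera images.
- tray: White compartment tray fixed on a low grey bench scale, 160 (x) x 292 (y) mm, compartment floors 40 mm above the table, walls 14 mm higher (tops at 54 mm); packets are 36 mm thick and stand 22 mm proud of the walls. Origin on the table under its centre. Three long lanes (along the tray's x, side by side towards +y, 20 mm thick walls between) and two book bays (at the -y end, side by side along x, 20 mm wall between). The scale does not sink. The unit does not move.
- lane0 (a point): First long lane of the tray: centre of its floor, 40 mm above the table. The lane is 148 mm along the tray's x and 40 mm across; takes one long packet lying along the tray's x, either way round.
- lane1 (a point): Second long lane of the tray: centre of its floor, 40 mm above the table. The lane is 148 mm along the tray's x and 40 mm across; takes one long packet lying along the tray's x, either way round.
- lane2 (a point): Third, outermost long lane of the tray: centre of its floor, 40 mm above the table. The lane is 148 mm along the tray's x and 40 mm across; takes one long packet lying along the tray's x, either way round.
- bay0 (a point): First book bay of the tray: centre of its floor, 40 mm above the table. The bay is 100 mm along the tray's y and 64 mm along the tray's x; takes one book packet with its length along the tray's y, either way round.
- bay1 (a point): Second book bay of the tray: centre of its floor, 40 mm above the table. The bay is 100 mm along the tray's y and 64 mm along the tray's x; takes one book packet with its length along the tray's y, either way round.
- tare_axis (a point): On the axis of the tare knob, 46 mm above the table, at half the height of its grip bar. The knob sits on a fixed grey box 110 x 110 x 28 mm with a white dial 100 mm across. Its black grip bar is 50 mm long, 16 mm wide and reaches from 37 to 65 mm above the table; a flat 52 mm skirt lies below. This point's axes are the box's: its x points at the zero mark, z up.
- tare_zero (a point): The zero mark: the one long thick tick on the dial's edge, 45 mm from the knob's axis, 30 mm above the table.
- tare_knob (a joint): Angle of the tare knob's pointer from the zero mark, rad, positive counter-clockwise seen from above; 0 = pointer at the zero mark. The pointer is the narrow tip sticking out of one end of the grip bar's foot and the white line on the bar's top runs from the axis to that end; the bar lies along the pointer. Turns with slight friction (about 0.03 N m), stays where left, stops at +-2.2.
- label_case: Flat aluminium label case with a clear window top fixed on the table: a straight channel 64 mm wide, 18 mm high and 70 mm deep, closed at the far end, with flared cheeks 20 mm long before its mouth; no floor, the plate slides on the table. Outside 76 mm wide, 22 mm high. Origin on the table at the middle of the mouth, x points into the case, z up.
- label_plate: Rigid white label plate 130 (x) x 60 (y) x 8 (z) mm, 90 g, with a grey upright finger rib 40 mm long (along x), 14 mm wide, its top 36 mm above the underside, centred 40 mm behind the plate's centre (at x = -40 mm). Origin at the centre of the underside, x towards the leading end that goes into the case. Fully home, the leading end meets the case's end wall: its origin is then 5 mm inside the mouth, the rib outside.
- long0: Long slim packet, a closed cardboard carton 138 (x) x 32 (y) x 36 (z) mm, 0.1 to 0.2 kg; origin at the centre of its underside, x along its length, z up. May be absent (then None).
- long1: Long slim packet, a closed cardboard carton 138 (x) x 32 (y) x 36 (z) mm, 0.1 to 0.2 kg; origin at the centre of its underside, x along its length, z up. May be absent (then None).
- long2: Long slim packet, a closed cardboard carton 138 (x) x 32 (y) x 36 (z) mm, 0.1 to 0.2 kg; origin at the centre of its underside, x along its length, z up. May be absent (then None).
- book0: Book packet, a closed cardboard carton 90 (x) x 56 (y) x 36 (z) mm, shorter and wider than the long packets, 0.14 to 0.28 kg; origin at the centre of its underside, x along its length, z up. May be absent (then None).
- book1: Book packet, a closed cardboard carton 90 (x) x 56 (y) x 36 (z) mm, shorter and wider than the long packets, 0.14 to 0.28 kg; origin at the centre of its underside, x along its length, z up. May be absent (then None).
- flask: Bystander: steel drinking flask, 68 mm across, 178 mm tall; origin under its centre. Leave alone.
- tape: Bystander: roll of yellow tape lying flat, 90 mm across, 30 mm high; origin under its centre. Leave alone.
- stamp: Bystander: upright wooden hand stamp, 42 mm across, 86 mm tall; origin under its centre. Leave alone.
Not all that is in view belongs to the job. Of the things shaped like the label_case, the aluminium one is meant. What is shaped like the long0 but blue is not meant.

How it is judged:
On the way, in this order (a step that is already met when the one before it is completed fails the run):
1. the tare pointer stands at zero while every packet is still on the bench (value of joint tare_knob between -0.09 and 0.09 rad and height (world z) of each of long0, long1, long2, book0, book1 below 0.03 m), for 0.3 s.
2. every packet lies flat in a compartment of its shape (((distance between long0 and lane0 below 0.013 m and angle between the x axis of long0 and the x axis of tray, either way round below 0.15 rad and angle between long0's own z axis and vertical below 0.08 rad) or (distance between long0 and lane1 below 0.013 m and angle between the x axis of long0 and the x axis of tray, either way round below 0.15 rad and angle between long0's own z axis and vertical below 0.08 rad) or (distance between long0 and lane2 below 0.013 m and angle between the x axis of long0 and the x axis of tray, either way round below 0.15 rad and angle between long0's own z axis and vertical below 0.08 rad)) and ((distance between long1 and lane0 below 0.013 m and angle between the x axis of long1 and the x axis of tray, either way round below 0.15 rad and angle between long1's own z axis and vertical below 0.08 rad) or (distance between long1 and lane1 below 0.013 m and angle between the x axis of long1 and the x axis of tray, either way round below 0.15 rad and angle between long1's own z axis and vertical below 0.08 rad) or (distance between long1 and lane2 below 0.013 m and angle between the x axis of long1 and the x axis of tray, either way round below 0.15 rad and angle between long1's own z axis and vertical below 0.08 rad)) and ((distance between long2 and lane0 below 0.013 m and angle between the x axis of long2 and the x axis of tray, either way round below 0.15 rad and angle between long2's own z axis and vertical below 0.08 rad) or (distance between long2 and lane1 below 0.013 m and angle between the x axis of long2 and the x axis of tray, either way round below 0.15 rad and angle between long2's own z axis and vertical below 0.08 rad) or (distance between long2 and lane2 below 0.013 m and angle between the x axis of long2 and the x axis of tray, either way round below 0.15 rad and angle between long2's own z axis and vertical below 0.08 rad)) and ((distance between book0 and bay0 below 0.013 m and angle between the x axis of book0 and the y axis of tray, either way round below 0.15 rad and angle between book0's own z axis and vertical below 0.08 rad) or (distance between book0 and bay1 below 0.013 m and angle between the x axis of book0 and the y axis of tray, either way round below 0.15 rad and angle between book0's own z axis and vertical below 0.08 rad)) and ((distance between book1 and bay0 below 0.013 m and angle between the x axis of book1 and the y axis of tray, either way round below 0.15 rad and angle between book1's own z axis and vertical below 0.08 rad) or (distance between book1 and bay1 below 0.013 m and angle between the x axis of book1 and the y axis of tray, either way round below 0.15 rad and angle between book1's own z axis and vertical below 0.08 rad))), for 0.2 s.
3. the label plate is fully home in its case (x of label_plate in the frame of label_case above 0.001 m and y of label_plate in the frame of label_case between -0.006 and 0.006 m and angle between the x axis of label_plate and the x axis of label_case, either way round below 0.09 rad and z of label_plate in the frame of label_case below 0.006 m and angle between label_plate's own z axis and vertical below 0.08 rad), for 0.2 s.
At the end, for the whole second after the job is handed in: Tare pointer within 0.09 rad of zero; every packet present lies flat in a compartment of its kind (origin within 13 mm of the centre of the compartment's floor, aligned within 0.15 rad, tilt under 0.08 rad); label plate flat in its case within 4 mm of fully home; all at rest (all of step 2 and all of step 3 and value of joint tare_knob between -0.09 and 0.09 rad and linear speed of each of long0, long1, long2, book0, book1, label_plate below 0.02 m/s); the robot touches nothing.
It fails at once if the flask is knocked away or over (distance of flask from where it was at the start of the episode above 0.04 m or angle between flask's own z axis and vertical above 0.5 rad).
It fails at once if the tape is knocked away or over (distance of tape from where it was at the start of the episode above 0.04 m or angle between tape's own z axis and vertical above 0.5 rad).
It fails at once if the stamp is knocked away or over (distance of stamp from where it was at the start of the episode above 0.04 m or angle between stamp's own z axis and vertical above 0.5 rad).
Of long0, long1, long2, book0, book1 only 4 to 5 are there at a start; the rules pass over those that are not, and their reading is None.
At some moment in a run one of long0, long1, long2, book0, book1 may be knocked a few centimetres aside while the robot is not near it.
Once in a run the grip may slacken for a moment while it holds something.
It also fails if it takes over 208 s, if anything falls off the work surface, if the arm or the gripper's body presses on something with over 40 N, if the wrist force passes 120 N, or if a joint passes its speed limit or range.

## Robot

A 6-joint arm with a two-finger parallel gripper is mounted at the origin on the work surface. World frame = base frame: x ahead of the robot, y to its left, z up, the work surface at z = 0. Lengths are in m, angles in rad, forces in N, time in s.
With the tool pointing down it reaches from about 0.325 to 0.9 m from the base axis. Payload 3.5 kg.
Tool frame: the origin (TCP) lies on the mounting face of the last link; the fingertips stand 173 mm ahead of it and the grasp point (between the pads) lies 155 mm ahead of it (env.finger_overhang is the distance from the TCP to the fingertips, in m); z points along the fingers, y is the line along which they close (so a half turn about z gives the same grasp; the last joint's range is limited). The gripper opens to 85 mm and grips with 20 to 120 N. Pads are 22 mm wide; open, the fingers measure 114 mm over their backs; the gripper's body (76 mm by 85 mm) begins 54 mm behind the grasp point. The pads swing forward as they close: fully open they stand 13 mm farther back than shut.
Start: joints at [-1.333, 0.276, -0.026, 1.268, 0, 1.467], TCP at [0.209, -0.589, 0.405] pointing down, gripper open.
Joint ranges: [-3.12, 3.12], [-0.85, 1.88], [-1.08, 1.24], [-1.95, 2.15], [-1.57, 1.53], [-3.14, 3.14]. Speed limits (rad/s): [2.57, 2.57, 3.14, 3.14, 3.14, 3.14].

## Interface

Orientations are given as a unit quaternion [x, y, z, w].
In Python, from cell import env gives the robot as it stands.
- The arm moves only by the shell command python3 -m creep 'ROWS' [FORCE]. ROWS is JSON, a list of rows, each a list of 3 entries, a list of its own where there are three numbers: the closure, from 0 (fully open) to 1 (shut), then the shift along the tool's x, y, z in mm, then the turn, a rotation vector about the tool's x, y, z in degrees. A call has 1 to 8 rows; each row shifts and turns the commanded pose from where the row before left it, along the tool's axes as they then stand; what a row does not reach is not made up. A row lasts 1/8 s, in which the tool goes at most 62.5 mm and 10.7 degrees, less where a joint would pass 70% of its speed; a pose out of reach is approached as far as the arm can. A call with a gripper value outside its range is refused whole. The fingers move at their own pace and stop on an object; FORCE is the grip in N (left out, the last holds). Time passes only in rows, so rows that do not move let the fingers close. It gives the time, the measured TCP pose, the force, the opening and the grip force at its end, in the units of the state.
- env.sense(): the state, without advancing time (a new reading comes with each control period).
- env.read_camera(name): name is "side" or "top"; returns a dict with "image" (384x512x3 uint8, red, green, blue), "fov_y" (degrees; the focal length in pixels is half the picture's height over the tangent of half this angle, whatever the lens; pixels are square), "cx", "cy" (the principal point, pixels), "k1" (the pictures are not rectified: a ray, as slopes to the right and down, at radius r is drawn at 1 + k1 r^2 times it, then the intrinsics apply), "xyz" and "orientation" of the camera in the world. Camera axes: x right, y up, looking along -z (the intrinsics and any distortion apply to the point x, -y, -z); pixel columns grow to the right and rows downward; lengths in m; the calibration is good to about 2 mm. A picture is of the moment at which its call begins. There is no depth.
- env.hand_in(): hands the job in; it is judged then, once.
The state is a dict: "t": time; "joints": joint angles; "qvel": joint speeds; "effort": joint torques, N m; "tcp_pos": TCP position; "tcp_rot": TCP orientation; "wrist_force": force on the tool from outside, world axes, zero at the start; "wrist_torque": the same for the moment, N m; "width": finger opening in m; "finger_force": force on a finger pad.
Only numpy, scipy, OpenCV 4.12 (cv2) and the standard library are available. Lean on these libraries where they do the work, as an engineer would, in place of code of your own. Each camera call takes 0.05 s, during which the arm holds its last target. There are 200 camera calls.

## Working session

There is one attempt and no reset: what is moved stays moved. The work goes in short steps, Python scripts to look and compute and a shell command to move; the robot and the scene stay as the last step left them, time stands still between calls to the robot, and variables do not carry over. Pictures are saved under pics/ and viewed, at most 14 in all, crops included, and the job is handed in when it is done.

```bash
ls; mkdir -p pics; python3 - <<'E'
from cell import env
import cv2
s=env.sense();print(s['t'],s['tcp_pos'],s['tcp_rot'],s['width'])
for n in('top','side'):
    c=env.read_camera(n);cv2.imwrite(f'pics/{n}0.png',cv2.resize(c['image'][:,:,::-1],(800,600),interpolation=cv2.INTER_CUBIC))
    print({k:v for k,v in c.items() if k!='image'})
E
```

```text
pics
0.0 [ 0.2087748  -0.5886761   0.40352106] [ 9.85520630e-01  1.69551736e-01 -7.38249585e-05 -1.13646469e-03] 0.08554115639543401
{'fov_y': 45.69723547899647, 'cx': 257.8491958078622, 'cy': 189.38742596345733, 'k1': -0.1365106872371719, 'xyz': array([ 0.21529365, -0.00268491,  1.56929587]), 'orientation': array([ 0.07254125, -0.07058513, -0.70317878,  0.70377206])}
{'fov_y': 55.758691839017764, 'cx': 248.13488876435514, 'cy': 188.08862606310424, 'k1': 0.005519277654911904, 'xyz': array([0.130119  , 0.62792022, 0.73775609]), 'orientation': array([-0.11086113,  0.38526417,  0.88366314, -0.24170392])}
```

View pics/top0.png

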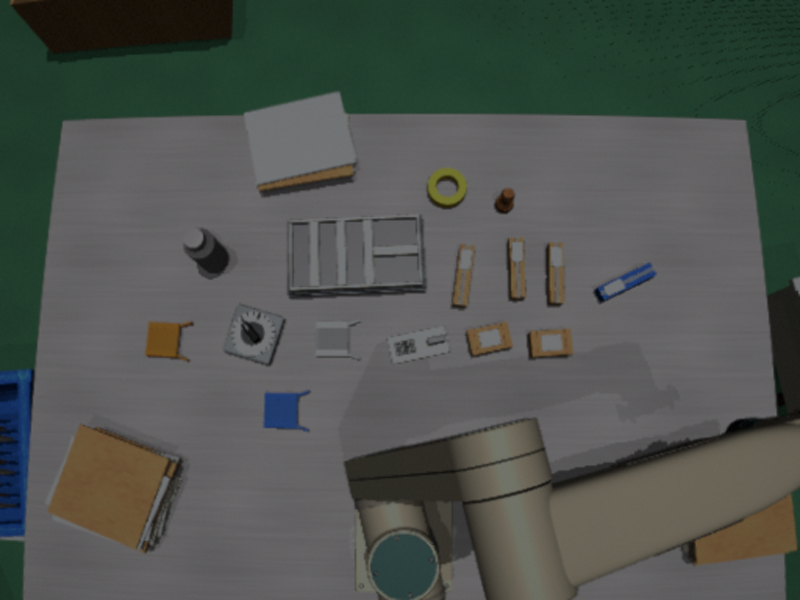

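View pics/side0.png

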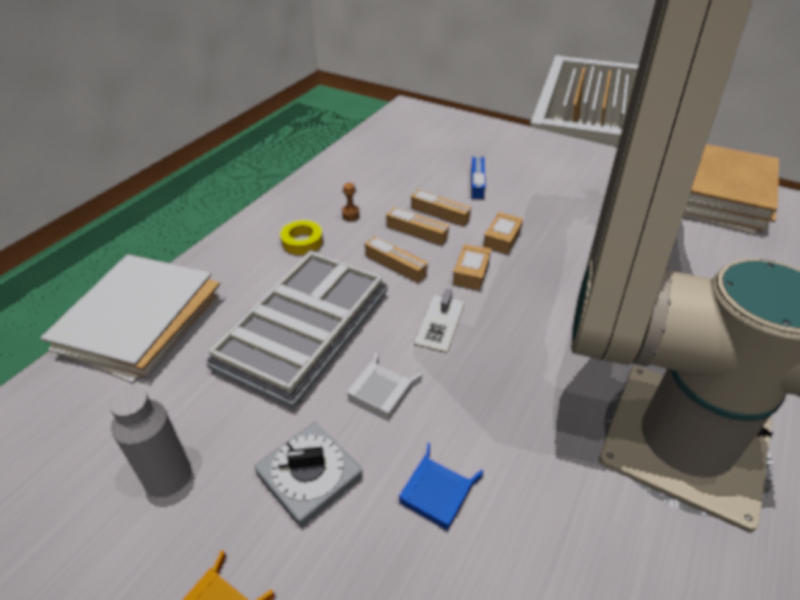

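The pictures show, in top-view 800-px positions, long cartons at (464,276), (517,268) and (556,272), with a blue decoy at (626,282). Books are at (489,339) and (550,343). There are three cases: orange (165,340), blue (285,411) and the aluminium one at (335,340), which is the one I want. The plate is at (420,344), the dial at (254,334) and the tray at (356,254).

Next I'll make rectified views, which put the pixels in world units.

```bash
cat > h.py <<'E'
import numpy as np, cv2
from scipy.spatial.transform import Rotation as R
from cell import env
def project(c,P):
    P=np.atleast_2d(P); q=R.from_quat(c['orientation']).inv().apply(P-c['xyz'])
    u=q[:,0]/-q[:,2]; v=-q[:,1]/-q[:,2]; k=1+c['k1']*(u*u+v*v)
    f=c['image'].shape[0]/2/np.tan(np.radians(c['fov_y']/2))
    return np.c_[c['cx']+f*u*k, c['cy']+f*v*k]
def ortho(c,z,x0,x1,y0,y1,s):
    "s px per mm; row0 = x1, col0 = y1"
    xs=np.arange(x1,x0,-.001/s); ys=np.arange(y1,y0,-.001/s)
    X,Y=np.meshgrid(xs,ys,indexing='ij')
    m=project(c,np.c_[X.ravel(),Y.ravel(),np.full(X.size,z)]).reshape(*X.shape,2).astype(np.float32)
    return cv2.remap(c['image'][:,:,::-1],m[...,0],m[...,1],cv2.INTER_CUBIC)
def grid(im,x1,y1,s,step=50):
    im=im.copy()
    for a,o,n in((0,x1,im.shape[0]),(1,y1,im.shape[1])):
        k=np.floor(o*1000/step)*step
        while (o*1000-k)*s<n:
            p=int((o*1000-k)*s)
            if a==0: cv2.line(im,(0,p),(im.shape[1],p),(0,0,255),1); cv2.putText(im,f'{int(k)}',(0,p-2),0,.4,(0,0,255))
            else: cv2.line(im,(p,0),(p,im.shape[0]),(0,160,0),1); cv2.putText(im,f'{int(k)}',(p+1,10),0,.4,(0,120,0))
            k-=step
    return im
E
python3 - <<'E'
from h import *
c=env.read_camera('top')
cv2.imwrite('pics/o1.png',cv2.convertScaleAbs(grid(ortho(c,.04,.30,.70,-.25,.37,1.29),.70,.37,1.29),alpha=1.6))
d=ortho(c,.03,.33,.53,.19,.43,3);cv2.imwrite('pics/o2.png',cv2.convertScaleAbs(grid(d,.53,.43,3),alpha=1.6))
E
```

```text
(no output)
```

View pics/o1.png

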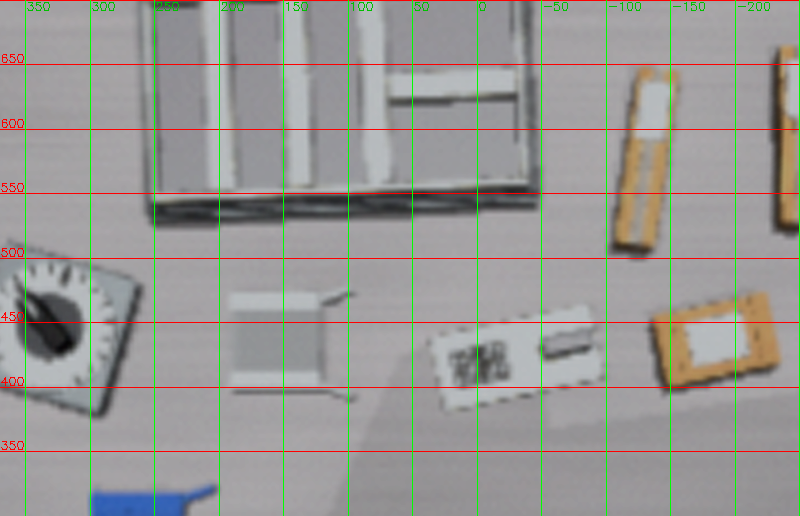

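View pics/o2.png

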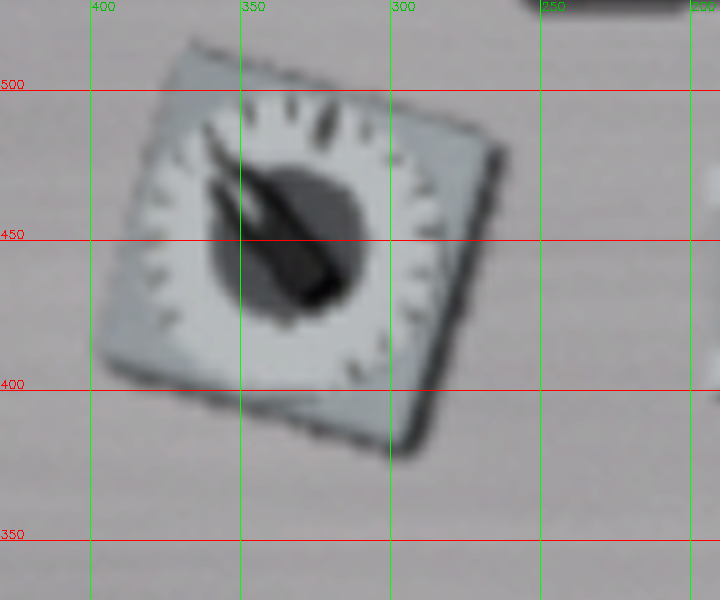

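Rectified dial view: the knob axis is at px (289,243), which is about (0.449, 0.334). The zero tick is at (326,125), about -18° in the world, and the pointer tip at (205,125), about +35°. The knob therefore has to turn about 53° clockwise. Now I'll fit the packets.

```bash
cat > fit.py <<'E'
from h import *
from scipy.optimize import minimize
def packets(c,sc=4):
    hsv=cv2.cvtColor(c['image'],cv2.COLOR_RGB2HSV)
    m=((hsv[...,0]>7)&(hsv[...,0]<24)&(hsv[...,1]>90)&(hsv[...,2]>50)).astype(np.uint8)
    m=cv2.morphologyEx(m,cv2.MORPH_CLOSE,np.ones((3,3)))
    return m
def boxpts(p,L,W,H,z0=0):
    x,y,a=p; cs,sn=np.cos(a),np.sin(a)
    return np.array([[x+cs*i*L/2-sn*j*W/2,y+sn*i*L/2+cs*j*W/2,z0+k*H] for i in(-1,1) for j in(-1,1) for k in(0,1)])
def fitbox(c,m,p0,L,W,H,z0=0,sc=4):
    hh=cv2.resize(m*255,None,fx=sc,fy=sc,interpolation=cv2.INTER_LINEAR)>127
    def cost(p):
        t=np.zeros(hh.shape,np.uint8)
        q=(project(c,boxpts(p,L,W,H,z0))+.5)*sc-.5
        cv2.fillConvexPoly(t,cv2.convexHull((q*16).astype(np.int32)),1,shift=4)
        return float(np.sum((t>0)!=hh))/max(1,t.sum())
    best=None
    for da in(0,):
        s=np.array([p0]*4,float); s[1,0]+=.01; s[2,1]+=.01; s[3,2]+=.15
        r=minimize(cost,p0,method='Nelder-Mead',options=dict(initial_simplex=s,xatol=2e-4,fatol=1e-4))
    return r.x,r.fun
def find(c,z0=0,ymax=9,ymin=-9):
    m=packets(c); n,lab,st,ce=cv2.connectedComponentsWithStats(m)
    out=[]
    for i in range(1,n):
        if not 60<st[i,4]<1500: continue
        pts=np.argwhere(lab==i)[:,::-1].astype(np.int32); hull=cv2.convexHull(pts)
        h=np.zeros_like(m); cv2.fillConvexPoly(h,hull,1)
        # initial pose: ray centre at z=20mm
        ctr=minimize(lambda q:np.sum((project(c,[q[0],q[1],z0+.02])[0]-np.argwhere(h)[:,::-1].mean(0))**2),[.5,0],method='Nelder-Mead').x
        if not(.25<ctr[0]<.85 and ymin<ctr[1]<ymax): continue
        for nm,L,W in(('long',.138,.032),('book',.09,.056)):
            rs=[fitbox(c,h,[*ctr,a],L,W,.036,z0) for a in(0,.8,1.57,2.36)]
            out.append((nm,min(rs,key=lambda r:r[1]),i))
    return out
if __name__=='__main__':
    import sys
    c=env.read_camera('top')
    d={}
    for nm,(x,f),i in find(c):
        if i not in d or f<d[i][2]: d[i]=(nm,x,f)
    for nm,x,f in d.values(): print(nm,(x[:2]*1000).round(1),'yaw',round((np.degrees(x[2])+90)%180-90,1),'cost',round(f,3))
E
python3 fit.py; python3 - <<'E'
from h import *
c=env.read_camera('top')
cv2.imwrite('pics/o3.png',cv2.convertScaleAbs(grid(ortho(c,.054,.52,.74,-.07,.28,2.28),.74,.28,2.28),alpha=1.6))
cv2.imwrite('pics/o4.png',cv2.convertScaleAbs(grid(ortho(c,.015,.36,.50,-.11,.22,2.4),.50,.22,2.4),alpha=1.6))
print(env.finger_overhang)
E
```

```text
long [818.7 189.7] yaw -86.5 cost 0.668
long [ 601.9 -244.2] yaw -10.9 cost 0.685
long [ 588.6 -330.3] yaw -12.5 cost 0.679
long [ 584.5 -126.4] yaw -19.2 cost 0.786
book [437.4 527.1] yaw -78.8 cost 0.344
book [ 438.4 -187. ] yaw -77.1 cost 0.051
book [ 428.8 -322.8] yaw -85.5 cost 0.101
0.1734
```

View pics/o3.png

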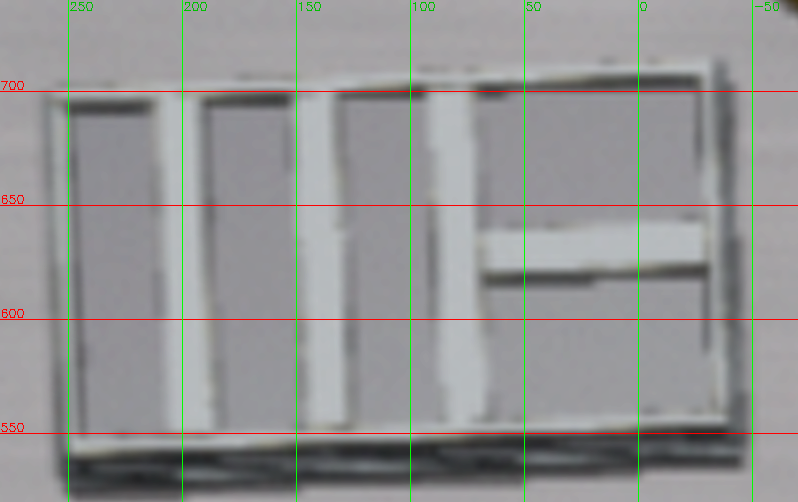

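View pics/o4.png

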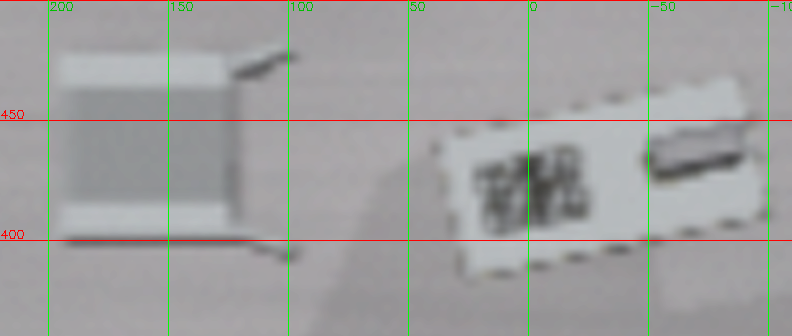

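Tray rim corners at z = 54 mm are (47,95), (715,62), (738,428) and (70,455). That gives a centre near (0.626, 0.108) and yaw near +3°, and the sides come out at 293 x 158 mm as they should. The case has its mouth at col ~235, centre row ~146, opening towards -y. The plate's rib is at its rear right, with a heading near 102°. The long-packet mask was poor, so I'll improve it and refine the tray by model contrast.

```bash
python3 - <<'E'
s=open('fit.py').read()
s=s.replace("    m=cv2.morphologyEx(m,cv2.MORPH_CLOSE,np.ones((3,3)))\n","")
s=s.replace("m=packets(c); n,lab,st,ce=cv2.connectedComponentsWithStats(m)","m=packets(c); n,lab,st,ce=cv2.connectedComponentsWithStats(cv2.morphologyEx(np.pad(m,9),cv2.MORPH_CLOSE,np.ones((7,7)))[9:-9,9:-9]); lab=lab*m")
open('fit.py','w').write(s)
E
python3 fit.py; cat > tray.py <<'E'
from h import *
from scipy.optimize import minimize
c=env.read_camera('top'); g=cv2.GaussianBlur(c['image'],(3,3),0).astype(np.float32).mean(2)
X,Y=np.meshgrid(np.arange(-80,80.1,1.)*.001,np.arange(-146,146.1,1.)*.001,indexing='ij')
comp=[(0,120,74,20),(0,60,74,20),(0,0,74,20),(-42,-90,32,50),(42,-90,32,50)]
def inside(m): 
    o=np.zeros(X.shape,bool)
    for cx,cy,a,b in comp:o|=(abs(X*1000-cx)<a+m)&(abs(Y*1000-cy)<b+m)
    return o
wall=~inside(1); fl=inside(-10)
def samp(p,mk,z):
    x,y,a=p; P=np.c_[x+np.cos(a)*X[mk]-np.sin(a)*Y[mk],y+np.sin(a)*X[mk]+np.cos(a)*Y[mk],np.full(mk.sum(),z)]
    q=project(c,P).astype(np.float32); return cv2.remap(g,q[None,:,0],q[None,:,1],cv2.INTER_LINEAR).mean()
f=lambda p:samp(p,fl,.040)-samp(p,wall,.054)
for p0 in([.626,.108,.05],[.622,.104,.03]):
    r=minimize(f,p0,method='Nelder-Mead',options=dict(initial_simplex=np.array(p0)+np.array([[0,0,0],[.006,0,0],[0,.006,0],[0,0,.04]]),xatol=1e-5,fatol=1e-3)); print(r.x*1000,np.degrees(r.x[2]),r.fun)
x,y,a=r.x
for n,(cx,cy,_,_) in zip(('lane2','lane1','lane0','bay-x','bay+x'),comp): print(n,round(1000*x+np.cos(a)*cx-np.sin(a)*cy,1),round(1000*y+np.sin(a)*cx+np.cos(a)*cy,1))
E
python3 tray.py
```

```text
long [819.1 190.4] yaw -87.1 cost 0.678
long [ 775.5 -235.9] yaw -14.4 cost 0.727
long [ 599.3 -253.1] yaw -2.0 cost 0.165
long [ 588.6 -340.2] yaw -2.3 cost 0.202
long [ 576.2 -131.5] yaw -9.1 cost 0.461
book [437.4 527.1] yaw -78.8 cost 0.344
book [ 438.4 -186.6] yaw -76.6 cost 0.05
book [ 428.8 -322.8] yaw -85.5 cost 0.101
[644.00538073 110.99002794  37.96046961] 2.174974696887243 -13.419479370117188
[643.9767182  110.88759993  38.27833227] 2.193186886007606 -13.418289184570312
lane2 639.4 230.8
lane1 641.7 170.8
lane0 644.0 110.9
bay-x 605.5 19.3
bay+x 689.4 22.6
```

The tray contrast optimum ran off in x, because the bay wall at row 246 says x is about 0.627. I'll use tray (0.627, 0.109), yaw 2.5°. Next is a small planner, then I swing the tool round while it is in free air. The wrist range calls for tool yaw near 215° at the knob.

```bash
cat > plan.py <<'E'
import sys,numpy as np
from scipy.spatial.transform import Rotation as R
from cell import env
s=env.sense(); M=R.from_quat(s['tcp_rot']).as_matrix(); p=s['tcp_pos']
phi=np.degrees(np.arctan2(M[1,0],M[0,0]))
print('t %.2f tcp %s tipz %.1f yaw %.1f tilt(tool x,y) %.2f %.2f width %.1f ff %.1f F %s q6 %.2f'%(s['t'],(p*1000).round(1),(p[2]-.1734)*1000,phi,*np.degrees([M[0,2],M[1,2]]),s['width']*1000,np.max(s['finger_force']),np.round(s['wrist_force'],1),s['joints'][5]))
if len(sys.argv)>4:
    x,y,tip,f=map(float,sys.argv[1:5])
    d=np.array([x,y,tip+173.4])-p*1000
    for nm,a in(('at present yaw',phi),('after turning',f)):
        r=np.radians(a); print(nm,'shift',np.round([d[0]*np.cos(r)+d[1]*np.sin(r),d[0]*np.sin(r)-d[1]*np.cos(r),-d[2]],1))
    print('turn z',round(-((f-phi+180)%360-180),1),'or',round(-((f-phi)%360),1))
E
python3 -m creep '[[0.5,[0,0,0],[0,0,-10.7]],[0.5,[0,0,0],[0,0,-10.7]],[0.5,[0,0,0],[0,0,-10.7]],[0.5,[0,0,0],[0,0,-10.7]],[0.5,[0,0,0],[0,0,-10.7]],[0.5,[0,0,0],[0,0,-10.7]],[0.5,[0,0,0],[0,0,-10.7]],[0.5,[0,0,0],[0,0,-10.7]]]' 30
python3 -m creep '[[0.5,[0,0,0],[0,0,-10.7]],[0.5,[0,0,0],[0,0,-10.7]],[0.5,[0,0,0],[0,0,-10.7]],[0.5,[0,0,0],[0,0,-10.7]],[0.5,[0,0,0],[0,0,-10.7]],[0.5,[0,0,0],[0,0,-10.7]],[0.5,[0,0,0],[0,0,-10.7]],[0.5,[0,0,0],[0,0,-10.7]]]'
python3 -m creep '[[0.5,[0,0,0],[0,0,-10.7]],[0.5,[0,0,0],[0,0,-10.7]],[0.5,[0,0,0],[0,0,0]]]'
python3 plan.py 450 -200 230 215; python3 plan.py 449 334 120 215
```

```text
t: 1.35
tcp_pos: [0.2089, -0.589, 0.4047]
tcp_rot: [0.605, 0.796, 0.0, -0.0]
wrist_force: [0.5, -0.1, -0.3]
width: 0.0423
finger_force: 0.0
t: 2.35
tcp_pos: [0.2089, -0.589, 0.4047]
tcp_rot: [-0.097, 0.995, 0.0, 0.0]
wrist_force: [0.3, -0.3, 0.4]
width: 0.0428
finger_force: 0.0
t: 2.72
tcp_pos: [0.2089, -0.589, 0.4047]
tcp_rot: [-0.276, 0.961, 0.0, 0.0]
wrist_force: [0.4, -0.6, -0.3]
width: 0.043
finger_force: 0.0
t 2.73 tcp [ 208.9 -589.   404.7] tipz 231.3 yaw -148.0 tilt(tool x,y) -0.00 0.01 width 43.0 ff 0.0 F [ 0.4 -0.6 -0.3] q6 -1.89
at present yaw shift [-410.6  202.1    1.3]
after turning shift [-420.7  180.4    1.3]
turn z -3.0 or -3.0
t 2.73 tcp [ 208.9 -589.   404.7] tipz 231.3 yaw -148.0 tilt(tool x,y) -0.00 0.01 width 43.0 ff 0.0 F [ 0.4 -0.6 -0.3] q6 -1.89
at present yaw shift [-692.8  655.5  111.3]
after turning shift [-726.1  618.4  111.3]
turn z -3.0 or -3.0
```

```bash
python3 -m creep '[[0.5,[-51.4,25.3,0],[0,0,-3]],[0.5,[-52.7,22.5,0],[0,0,0]],[0.5,[-52.7,22.5,0],[0,0,0]],[0.5,[-52.7,22.5,0],[0,0,0]],[0.5,[-52.7,22.5,0],[0,0,0]],[0.5,[-52.7,22.5,0],[0,0,0]],[0.5,[-52.7,22.5,0],[0,0,0]],[0.5,[-52.7,22.5,0],[0,0,0]]]'
python3 plan.py 449 334 140 215
python3 - <<'E'
from h import *
c=env.read_camera('side'); t=env.read_camera('top')
def mk(c,z,x0,x1,y0,y1,s):
    im=grid(ortho(c,z,x0,x1,y0,y1,s),x1,y1,s); return cv2.convertScaleAbs(im,alpha=1.5)
a=mk(c,.034,.38,.53,.25,.42,2.3);b=mk(c,.065,.38,.53,.25,.42,2.3);d=mk(t,.065,.38,.53,.25,.42,2.3) 
e=mk(c,.022,.38,.53,.06,.23,2.3)
w=min(i.shape[1] for i in (a,b,d,e));f=lambda i:i[:,:w]
h=min(i.shape[0] for i in (a,b,d,e)); a,b,d,e=[i[:h,:w] for i in (a,b,d,e)]
o=np.vstack([np.hstack([a,b]),np.hstack([d,e])]);print(o.shape);cv2.imwrite('pics/k1.png',o[:600,:800])
E
```

```text
t: 3.72
tcp_pos: [0.4508, -0.1975, 0.405]
tcp_rot: [-0.3, 0.954, -0.0, 0.0]
wrist_force: [0.5, -1.2, -0.4]
width: 0.0423
finger_force: 0.0
t 3.73 tcp [ 450.8 -197.5  405. ] tipz 231.6 yaw -145.1 tilt(tool x,y) 0.05 -0.03 width 42.3 ff 0.0 F [ 0.5 -1.2 -0.4] q6 -1.15
at present yaw shift [-302.8  436.9   91.6]
after turning shift [-303.4  436.4   91.6]
turn z -0.1 or -0.1
(692, 782, 3)
```

View pics/k1.png

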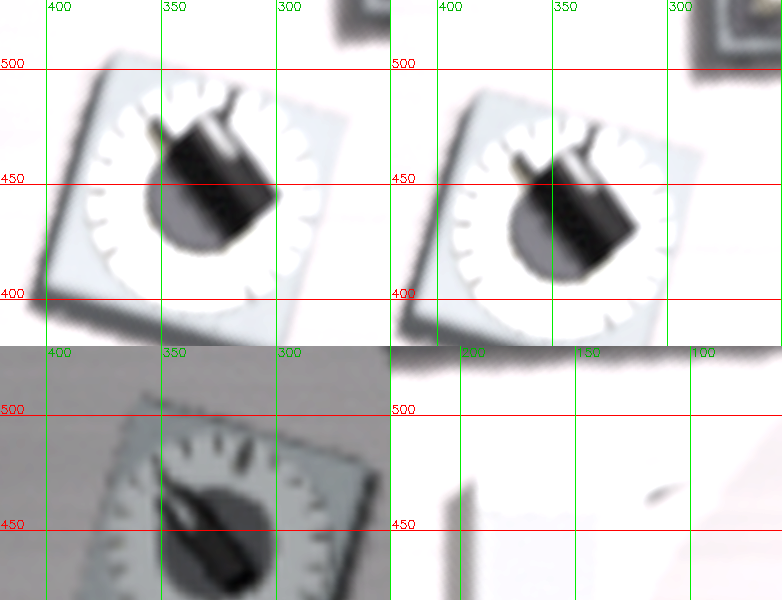

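Side view rectified: the skirt centre at (207,193) puts the axis near (0.4475, 0.331), agreeing with the top view to 3 mm. The bar's yaw is about 37° and the zero direction about -17°. Moving over the knob.

```bash
python3 -m creep '[[0.5,[-33.4,48.4,0],[0,0,0]],[0.5,[-33.4,48.4,0],[0,0,0]],[0.5,[-33.4,48.4,0],[0,0,0]],[0.5,[-33.4,48.4,0],[0,0,0]],[0.5,[-33.4,48.4,0],[0,0,0]],[0.5,[-33.4,48.4,0],[0,0,0]],[0.5,[-33.4,48.4,0],[0,0,0]],[0.5,[-33.4,48.4,0],[0,0,0]]]'
python3 -m creep '[[0.5,[-33.4,48.4,30],[0,0,0]],[0.5,[0,0,50],[0,0,-2]],[0.5,[0,0,40],[0,0,0]],[0.5,[0,0,0],[0,0,0]]]'
python3 plan.py 447.5 331.5 43 217
```

```text
t: 4.82
tcp_pos: [0.4459, 0.2726, 0.405]
tcp_rot: [-0.3, 0.954, -0.0, 0.001]
wrist_force: [1.3, 0.1, 0.4]
width: 0.0427
finger_force: 0.0
t: 5.32
tcp_pos: [0.4437, 0.3255, 0.2829]
tcp_rot: [-0.317, 0.948, -0.001, -0.004]
wrist_force: [-0.9, 0.8, 0.7]
width: 0.0427
finger_force: 0.0
t 5.33 tcp [443.7 325.5 282.9] tipz 109.5 yaw -143.0 tilt(tool x,y) -0.41 -0.25 width 42.7 ff 0.0 F [-0.9  0.8  0.7] q6 -0.13
at present yaw shift [-6.6  2.5 66.5]
after turning shift [-6.6  2.5 66.5]
turn z -0.0 or -0.0
```

```bash
python3 -m creep '[[0.5,[0,0,0],[0,0,0]],[0.5,[0,0,0],[0,0,0]]]' >/dev/null
python3 plan.py 447.5 331.5 43 217
```

```text
t 5.58 tcp [446.6 327.1 288.8] tipz 115.4 yaw -142.9 tilt(tool x,y) 0.23 0.13 width 42.7 ff 0.0 F [ 0.4 -0.7  0.3] q6 -0.13
at present yaw shift [-3.3  3.  72.4]
after turning shift [-3.3  3.  72.4]
turn z 0.1 or -359.9
```

```bash
python3 -m creep '[[0.5,[-3,3,30],[0,0,0]],[0.5,[0,0,28],[0,0,0]],[0.5,[0,0,14],[0,0,0]],[0.5,[0,0,0],[0,0,0]],[0.5,[0,0,0],[0,0,0]]]' 
python3 plan.py 447.5 331.5 43 217
python3 -m creep '[[0.9,[0,0,0],[0,0,0]],[0.9,[0,0,0],[0,0,0]],[0.9,[0,0,0],[0,0,0]],[0.9,[0,0,0],[0,0,0]],[0.9,[0,0,0],[0,0,0]]]' 30
```

```text
t: 6.2
tcp_pos: [0.4467, 0.3315, 0.2157]
tcp_rot: [-0.318, 0.948, 0.0, 0.001]
wrist_force: [0.6, 0.4, 0.1]
width: 0.0431
finger_force: 0.0
t 6.20 tcp [446.7 331.5 215.7] tipz 42.3 yaw -142.9 tilt(tool x,y) 0.12 0.07 width 43.1 ff 0.0 F [0.6 0.4 0.1] q6 -0.13
at present yaw shift [-0.7 -0.5 -0.7]
after turning shift [-0.7 -0.5 -0.7]
turn z 0.1 or -359.9
t: 6.82
tcp_pos: [0.4464, 0.3316, 0.2155]
tcp_rot: [-0.318, 0.948, 0.001, 0.001]
wrist_force: [0.1, 0.8, 5.7]
width: 0.0155
finger_force: 34.0
```

```bash
python3 -m creep '[[0.9,[0,0,-1],[0,0,7]],[0.9,[0,0,0],[0,0,7]],[0.9,[0,0,0],[0,0,7]],[0.9,[0,0,0],[0,0,7]],[0.9,[0,0,0],[0,0,7]],[0.9,[0,0,0],[0,0,7]],[0.9,[0,0,0],[0,0,7]],[0.9,[0,0,0],[0,0,5]]]' 
python3 -m creep '[[0.9,[0,0,0],[0,0,0]],[0.9,[0,0,0],[0,0,0]],[0.5,[0,0,0],[0,0,0]],[0.5,[0,0,0],[0,0,0]],[0.5,[0,0,0],[0,0,0]],[0.5,[0,0,-50],[0,0,0]],[0.5,[0,0,-50],[0,0,0]]]'; python3 plan.py
```

```text
t: 7.82
tcp_pos: [0.4463, 0.3318, 0.2155]
tcp_rot: [0.148, 0.989, 0.001, 0.0]
wrist_force: [0.5, 2.2, -0.6]
width: 0.0156
finger_force: 33.2
t: 8.7
tcp_pos: [0.4454, 0.3305, 0.3156]
tcp_rot: [0.147, 0.989, -0.001, -0.001]
wrist_force: [0.9, 0.3, -0.1]
width: 0.0425
finger_force: 0.0
t 8.70 tcp [445.4 330.5 315.6] tipz 142.2 yaw 163.1 tilt(tool x,y) -0.12 -0.11 width 42.5 ff 0.0 F [ 0.9  0.3 -0.1] q6 0.82
```

```bash
python3 -m creep '[[0.3,[0,0,-50],[0,0,-8.5]],[0.3,[0,0,-40],[0,0,-8.5]],[0.3,[0,60,0],[0,0,0]],[0.3,[0,60,0],[0,0,0]],[0.3,[0,60,0],[0,0,0]],[0.3,[0,60,0],[0,0,0]],[0.3,[0,60,0],[0,0,0]],[0.3,[0,60,0],[0,0,0]]]' 
python3 -m creep '[[0.3,[0,60,0],[0,0,0]],[0.3,[0,60,0],[0,0,0]],[0.3,[0,60,0],[0,0,0]],[0.3,[0,60,0],[0,0,0]],[0.3,[0,40,0],[0,0,0]],[0.3,[0,0,0],[0,0,0]]]'; python3 plan.py
python3 fit.py; python3 - <<'E'
from h import *
c=env.read_camera('side'); t=env.read_camera('top')
def mk(c,z,x0,x1,y0,y1,s,al):
    im=grid(ortho(c,z,x0,x1,y0,y1,s),x1,y1,s); return cv2.convertScaleAbs(im,alpha=al)
a=mk(c,.034,.38,.53,.25,.42,2.3,1.);b=mk(t,.032,.38,.53,.25,.42,2.3,1.6);e=mk(t,.036,.5,.68,-.42,-.08,2.3,1.6)
o=np.hstack([a,b]);e=e[:,:o.shape[1]];e=np.hstack([e,np.zeros((e.shape[0],o.shape[1]-e.shape[1],3),np.uint8)]);cv2.imwrite('pics/k2.png',np.vstack([o,e])[:600,:800]); 
E
```

```text
t: 9.7
tcp_pos: [0.4449, 0.6927, 0.405]
tcp_rot: [-0.001, 1.0, -0.0, 0.0]
wrist_force: [0.1, -0.1, 1.1]
width: 0.0598
finger_force: 0.0
t: 10.45
tcp_pos: [0.4051, 0.8907, 0.3793]
tcp_rot: [-0.002, 0.999, 0.036, 0.018]
wrist_force: [0.2, -0.2, 0.7]
width: 0.0602
finger_force: 0.0
t 10.45 tcp [405.1 890.7 379.3] tipz 205.9 yaw -179.8 tilt(tool x,y) 2.10 4.16 width 60.2 ff 0.0 F [ 0.2 -0.2  0.7] q6 1.07
long [820.1 190.1] yaw -88.5 cost 0.67
long [ 769.1 -238.2] yaw -32.7 cost 0.728
long [ 600.  -254.1] yaw -2.1 cost 0.161
long [ 592.  -342.6] yaw -2.8 cost 0.193
long [ 576.2 -131.5] yaw -9.1 cost 0.461
book [436.2 526.9] yaw -80.6 cost 0.347
book [ 438.3 -186.6] yaw -76.8 cost 0.051
book [ 428.8 -322.8] yaw -85.5 cost 0.101
```

View pics/k2.png

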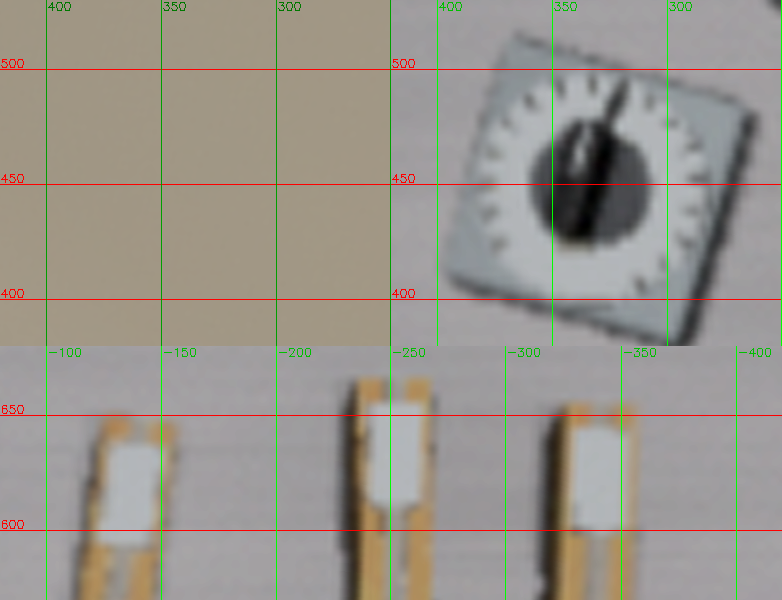

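I took tool +y the wrong way, but in free air, and nothing was touched. The picture shows the pointer sitting on the long tick at (618,100), so the knob is at zero. I'll come back over the packets and fit only their bright top faces.

```bash
sed -i 's/np.ones((7,7))/np.ones((11,11))/; s/hsv\[...,2\]>50/hsv[...,2]>95/' fit.py
sed -i 's/fitbox(c,h,\[\*ctr,a\],L,W,.036,z0)/fitbox(c,h,[*ctr,a],L,W,0,z0+.036)/; s/\[q\[0\],q\[1\],z0+.02\]/[q[0],q[1],z0+.036]/' fit.py
python3 -m creep '[[0.3,[0,-60,0],[0,0,0]],[0.3,[0,-60,0],[0,0,0]],[0.3,[0,-60,0],[0,0,0]],[0.3,[0,-60,0],[0,0,0]],[0.3,[0,-60,0],[0,0,0]],[0.3,[0,-60,0],[0,0,0]],[0.3,[0,-60,0],[0,0,0]],[0.3,[0,-60,0],[0,0,0]]]' 
python3 -m creep '[[0.3,[0,-60,0],[0,0,0]],[0.3,[0,-60,0],[0,0,0]],[0.3,[0,0,0],[0,0,0]],[0.3,[0,0,0],[0,0,0]]]'
python3 plan.py
python3 fit.py; python3 - <<'E'
from fit import *
c=env.read_camera('top'); hsv=cv2.cvtColor(c['image'],cv2.COLOR_RGB2HSV)
for p in([.576,-.131],[.6,-.254],[.438,-.187]):
    u,v=project(c,[*p,.036])[0].astype(int); print(hsv[v,u-6:u+7].tolist())
E
```

```text
t: 11.6
tcp_pos: [0.4121, 0.4338, 0.3505]
tcp_rot: [-0.0, 0.999, 0.037, 0.02]
wrist_force: [0.5, -0.5, 0.2]
width: 0.0601
finger_force: 0.0
t: 12.1
tcp_pos: [0.4126, 0.3162, 0.3412]
tcp_rot: [-0.0, 0.999, 0.037, 0.02]
wrist_force: [0.9, 0.3, 0.2]
width: 0.06
finger_force: 0.0
t 12.10 tcp [412.6 316.2 341.2] tipz 167.8 yaw 179.9 tilt(tool x,y) 2.31 4.24 width 60.0 ff 0.0 F [0.9 0.3 0.2] q6 0.52
long [813.5 188.8] yaw -75.3 cost 0.616
long [ 587.5 -252.7] yaw -1.9 cost 0.452
long [ 583.3 -339.5] yaw -2.7 cost 0.46
long [ 579.9 -132.6] yaw -8.3 cost 0.458
book [428.6 547. ] yaw 29.9 cost 0.277
book [ 438.  -186.4] yaw -77.3 cost 0.048
book [ 428.8 -321.3] yaw -86.6 cost 0.075
[[165, 5, 96], [13, 25, 72], [18, 109, 94], [18, 122, 109], [18, 115, 109], [17, 66, 96], [20, 25, 93], [15, 26, 98], [17, 86, 107], [18, 118, 110], [19, 112, 109], [16, 60, 94], [10, 8, 97]]
[[13, 54, 33], [16, 138, 48], [18, 121, 101], [18, 119, 107], [17, 92, 86], [18, 27, 96], [19, 21, 98], [17, 51, 95], [18, 111, 108], [17, 117, 109], [16, 89, 106], [0, 10, 98], [165, 5, 96]]
[[20, 7, 111], [100, 7, 115], [105, 9, 117], [105, 9, 117], [105, 9, 117], [108, 11, 117], [98, 9, 117], [98, 9, 116], [105, 9, 117], [102, 11, 117], [98, 9, 116], [102, 11, 117], [105, 4, 114]]
```

```bash
sed -i 's/hsv\[...,1\]>90/hsv[...,1]>52/; s/hsv\[...,2\]>95/hsv[...,2]>78/' fit.py
cat >> plan.py <<'E'
w=M.T@np.cross(M[:,2],[0,0,-1]); print('level turn',np.degrees(w).round(2))
E
python3 plan.py
python3 fit.py
```

```text
t 12.20 tcp [412.3 317.3 340.5] tipz 167.1 yaw -179.9 tilt(tool x,y) 2.24 4.21 width 59.6 ff 0.0 F [-0.6  0.9  0.1] q6 0.52
level turn [ 4.2   2.25 -0.  ]
long [814.  189.8] yaw -77.2 cost 0.6
long [ 599. -252.] yaw 1.2 cost 0.08
long [ 586.1 -340.2] yaw -2.5 cost 0.048
long [ 580.7 -131.8] yaw -7.8 cost 0.104
book [427.9 545.3] yaw 29.8 cost 0.262
book [ 438.4 -186.5] yaw -77.4 cost 0.066
book [ 429.2 -322.1] yaw -86.1 cost 0.065
```

```bash
python3 -m creep '[[0.4,[0,0,0],[4.2,2.25,0]],[0.4,[-18.8,-49.9,0],[0,0,0]],[0.4,[-18.8,-49.9,0],[0,0,0]],[0.4,[-18.8,-49.9,0],[0,0,0]],[0.4,[-18.8,-49.9,0],[0,0,0]],[0.4,[-18.8,-49.9,0],[0,0,0]],[0.4,[-18.8,-49.9,0],[0,0,0]],[0.4,[-18.8,-49.9,0],[0,0,0]]]' >/dev/null
python3 -m creep '[[0.4,[-18.8,-49.9,0],[0,0,0]],[0.4,[-18.8,-49.9,0],[0,0,8]],[0.4,[0,0,50],[0,0,0]],[0.4,[0,0,30],[0,0,0]],[0.4,[0,0,0],[0,0,0]],[0.4,[0,0,0],[0,0,0]]]'; python3 plan.py 581 -132 20 172
```

```text
t: 14.0
tcp_pos: [0.5825, -0.132, 0.2603]
tcp_rot: [0.068, 0.998, -0.001, -0.001]
wrist_force: [0.5, 0.5, 0.0]
width: 0.0512
finger_force: 0.0
t 14.00 tcp [ 582.5 -132.   260.3] tipz 86.9 yaw 172.2 tilt(tool x,y) -0.08 -0.15 width 51.2 ff 0.0 F [0.5 0.5 0. ] q6 -0.19
at present yaw shift [ 1.4 -0.2 66.9]
after turning shift [ 1.4 -0.2 66.9]
turn z 0.2 or -359.8
level turn [-0.16 -0.05 -0.  ]
```

```bash
python3 -m creep '[[0.4,[1.5,0,35],[0,0,0]],[0.4,[0,0,34],[0,0,0]],[0.4,[0,0,0],[0,0,0]],[0.4,[0,0,0],[0,0,0]],[0.8,[0,0,0],[0,0,0]],[0.8,[0,0,0],[0,0,0]],[0.8,[0,0,0],[0,0,0]],[0.8,[0,0,0],[0,0,0]]]' 40; python3 plan.py
python3 -m creep '[[0.8,[0,0,-40],[0,0,0]],[0.8,[0,0,-40],[0,0,0]],[0.8,[0,0,-20],[0,0,-5]],[0.8,[0,0,0],[0,0,-5.3]],[0.8,[0,0,0],[0,0,0]],[0.8,[0,0,0],[0,0,0]]]'; python3 plan.py 622 229 118 182.5
```

```text
t: 15.0
tcp_pos: [0.581, -0.1328, 0.1926]
tcp_rot: [0.069, 0.998, -0.002, 0.001]
wrist_force: [-0.4, -0.2, 6.9]
width: 0.0309
finger_force: 42.1
t 15.00 tcp [ 581.  -132.8  192.6] tipz 19.2 yaw 172.1 tilt(tool x,y) 0.07 -0.20 width 30.9 ff 42.1 F [-0.4 -0.2  6.9] q6 -0.20
level turn [-0.18  0.1  -0.  ]
t: 15.75
tcp_pos: [0.5795, -0.132, 0.2897]
tcp_rot: [-0.021, 1.0, -0.001, -0.002]
wrist_force: [-0.3, -0.1, -0.9]
width: 0.0306
finger_force: 41.1
t 15.75 tcp [ 579.5 -132.   289.7] tipz 116.3 yaw -177.6 tilt(tool x,y) -0.24 -0.09 width 30.6 ff 41.1 F [-0.3 -0.1 -0.9] q6 -0.37
at present yaw shift [-57.3 358.9  -1.7]
after turning shift [-58.2 358.8  -1.7]
turn z -0.1 or -0.1
level turn [-0.08 -0.24  0.  ]
```

```bash
python3 -m creep '[[0.8,[-9.6,59.8,0],[0,0,0]],[0.8,[-9.6,59.8,0],[0,0,0]],[0.8,[-9.6,59.8,0],[0,0,0]],[0.8,[-9.6,59.8,0],[0,0,0]],[0.8,[-9.6,59.8,0],[0,0,0]],[0.8,[-9.6,59.8,0],[0,0,0]],[0.8,[0,0,20],[0,0,0]],[0.8,[0,0,0],[0,0,0]]]' >/dev/null; python3 -m creep '[[0.8,[0,0,0],[0,0,0]],[0.8,[0,0,0],[0,0,0]]]' > /dev/null;  python3 plan.py 622 229 60 182.5
python3 - <<'E'
from h import *
c=env.read_camera('side'); t=env.read_camera('top')
a=cv2.convertScaleAbs(grid(ortho(c,.054,.52,.74,.14,.3,2.4),.74,.3,2.4),alpha=1.1)
b=cv2.convertScaleAbs(grid(ortho(t,.054,.52,.74,.14,.3,2.4),.74,.3,2.4),alpha=1.6)
cv2.imwrite('pics/l1.png',np.hstack([a,b]))
E
```

```text
t 17.00 tcp [622.4 227.5 269.8] tipz 96.4 yaw -177.7 tilt(tool x,y) -0.15 -0.11 width 31.0 ff 41.1 F [ 0.2 -0.4 -1.3] q6 0.21
at present yaw shift [ 0.4  1.6 36.4]
after turning shift [ 0.4  1.6 36.4]
turn z -0.2 or -0.2
level turn [-0.1  -0.16 -0.  ]
```

View pics/l1.png

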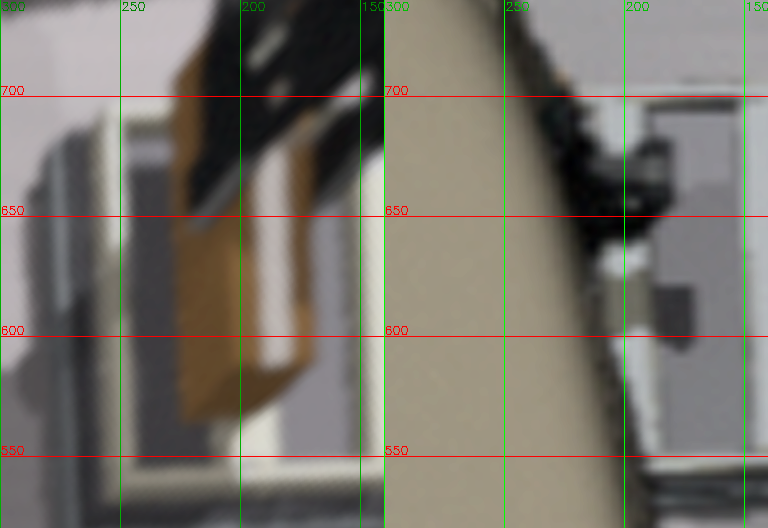

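In the side panel the held carton lies parallel to lane2 and above it. The rim's inner edge is at cols 122–135 (y ≈ 246–249), which agrees with the model within 2 mm. Lowering.

```bash
python3 -m creep '[[0.8,[0,1.3,18],[0,0,0]],[0.8,[0,0,14],[0,0,0]],[0.8,[0,0,0],[0,0,0]],[0.8,[0,0,0],[0,0,0]]]'; python3 -m creep '[[0.8,[0,0,4.5],[0,0,0]],[0.8,[0,0,0],[0,0,0]]]';python3 plan.py 622 228.5 60 182.5

```

```text
t: 17.6
tcp_pos: [0.6219, 0.2301, 0.2369]
tcp_rot: [-0.021, 1.0, -0.001, -0.002]
wrist_force: [-0.1, -0.0, -0.8]
width: 0.0306
finger_force: 41.1
t: 17.85
tcp_pos: [0.6221, 0.2301, 0.2329]
tcp_rot: [-0.021, 1.0, -0.001, -0.001]
wrist_force: [0.3, 0.4, -1.4]
width: 0.031
finger_force: 41.1
t 17.85 tcp [622.1 230.1 232.9] tipz 59.5 yaw -177.6 tilt(tool x,y) -0.15 -0.10 width 31.0 ff 41.1 F [ 0.3  0.4 -1.4] q6 0.21
at present yaw shift [ 0.2 -1.6 -0.5]
after turning shift [ 0.2 -1.6 -0.5]
turn z -0.1 or -0.1
level turn [-0.1  -0.15 -0.  ]
```

```bash
python3 -m creep '[[0.5,[0,0,0],[0,0,0]],[0.5,[0,0,0],[0,0,0]],[0.5,[0,0,0],[0,0,0]],[0.45,[0,0,-40],[0,0,0]],[0.45,[0,0,-40],[0,0,0]],[0.4,[4,-60,0],[0,0,0]],[0.4,[4,-60,0],[0,0,0]],[0.4,[4,-60,0],[0,0,2.5]]]' 
python3 -m creep '[[0.4,[4,-60,0],[0,0,0]],[0.4,[0,-60,0],[0,0,0]],[0.4,[0,-60,0],[0,0,0]],[0.4,[0,-60,0],[0,0,0]],[0.4,[0,-60,0],[0,0,0]],[0.4,[0,0,40],[0,0,0]],[0.4,[0,0,0],[0,0,0]],[0.4,[0,0,0],[0,0,0]]]' >/dev/null; python3 plan.py 599 -252 19 180; python3 fit.py
```

```text
t: 18.85
tcp_pos: [0.6177, 0.0484, 0.3136]
tcp_rot: [0.001, 1.0, -0.001, -0.001]
wrist_force: [0.4, -1.0, -0.5]
width: 0.0514
finger_force: 0.0
t 19.85 tcp [ 613.5 -249.7  274.3] tipz 100.9 yaw 180.0 tilt(tool x,y) -0.19 -0.10 width 51.1 ff 0.0 F [-0.1  0.1  0.7] q6 -0.48
at present yaw shift [14.5 -2.4 81.9]
after turning shift [14.5 -2.3 81.9]
turn z -0.0 or -0.0
level turn [-0.1  -0.19 -0.  ]
long [813.9 189. ] yaw -76.9 cost 0.59
long [632.6 236.5] yaw 1.8 cost 0.066
long [ 574.4 -368. ] yaw -2.7 cost 0.429
book [424.2 522.4] yaw -89.9 cost 0.551
book [ 428.6 -323.8] yaw -86.5 cost 0.105
```

```bash
python3 -m creep '[[0.4,[14.5,-2.3,41],[0,0,0]],[0.4,[0,0,41],[0,0,0]],[0.4,[0,0,0],[0,0,0]],[0.4,[0,0,0],[0,0,0]],[0.8,[0,0,0],[0,0,0]],[0.8,[0,0,0],[0,0,0]],[0.8,[0,0,0],[0,0,0]],[0.8,[0,0,0],[0,0,0]]]' 40; python3 plan.py
python3 -m creep '[[0.8,[0,0,-40],[0,0,0]],[0.8,[0,0,-40],[0,0,0]],[0.8,[0,0,-20],[0,0,-2.5]],[0.8,[0,0,0],[0,0,0]],[0.8,[0,0,0],[0,0,0]]]' >/dev/null; python3 plan.py 624.5 169.5 118 182.5
```

```text
t: 20.9
tcp_pos: [0.6002, -0.2534, 0.1948]
tcp_rot: [0.001, 1.0, -0.002, 0.001]
wrist_force: [0.0, 1.5, 6.8]
width: 0.0311
finger_force: 42.0
t 20.90 tcp [ 600.2 -253.4  194.8] tipz 21.4 yaw 179.9 tilt(tool x,y) 0.10 -0.23 width 31.1 ff 42.0 F [0.  1.5 6.8] q6 -0.50
level turn [-0.23  0.1  -0.  ]
t 21.52 tcp [ 598.4 -252.2  290.8] tipz 117.4 yaw -177.6 tilt(tool x,y) -0.27 -0.07 width 31.1 ff 41.1 F [ 0.1  1.1 -1.8] q6 -0.54
at present yaw shift [-43.7 420.3  -0.6]
after turning shift [-44.4 420.2  -0.6]
turn z -0.1 or -0.1
level turn [-0.06 -0.27  0.  ]
```

```bash
python3 -m creep '[[0.8,[-6.3,60,0],[0,0,0]],[0.8,[-6.3,60,0],[0,0,0]],[0.8,[-6.3,60,0],[0,0,0]],[0.8,[-6.3,60,0],[0,0,0]],[0.8,[-6.3,60,0],[0,0,0]],[0.8,[-6.3,60,0],[0,0,0]],[0.8,[-6.3,60,0],[0,0,0]],[0.8,[0,0,0],[0,0,0]]]' >/dev/null; python3 -m creep '[[0.8,[0,0,12],[0,0,0]],[0.8,[0,0,0],[0,0,0]],[0.8,[0,0,0],[0,0,0]]]' ;  python3 plan.py 624.5 169.5 62 182.5
```

```text
t: 22.9
tcp_pos: [0.6249, 0.1675, 0.2781]
tcp_rot: [-0.02, 1.0, -0.001, -0.002]
wrist_force: [-0.2, 0.4, -1.2]
width: 0.0306
finger_force: 41.1
t 22.90 tcp [624.9 167.5 278.1] tipz 104.7 yaw -177.7 tilt(tool x,y) -0.28 -0.13 width 30.6 ff 41.1 F [-0.2  0.4 -1.2] q6 0.12
at present yaw shift [ 0.3  2.  42.7]
after turning shift [ 0.3  2.  42.7]
turn z -0.2 or -0.2
level turn [-0.12 -0.28  0.  ]
```

```bash
python3 -m creep '[[0.8,[0.3,1.8,22],[0,0,0]],[0.8,[0,0,17],[0,0,0]],[0.8,[0,0,0],[0,0,0]],[0.8,[0,0,4],[0,0,0]],[0.8,[0,0,0],[0,0,0]],[0.8,[0,0,0],[0,0,0]]]';python3 plan.py 624.5 169.5 62 182.5
```

```text
t: 23.65
tcp_pos: [0.6247, 0.1708, 0.2363]
tcp_rot: [-0.021, 1.0, -0.001, -0.001]
wrist_force: [0.4, -0.0, -1.5]
width: 0.031
finger_force: 41.1
t 23.65 tcp [624.7 170.8 236.3] tipz 62.9 yaw -177.6 tilt(tool x,y) -0.16 -0.11 width 31.0 ff 41.1 F [ 0.4 -0.  -1.5] q6 0.12
at present yaw shift [ 0.2 -1.3  0.9]
after turning shift [ 0.2 -1.3  0.9]
turn z -0.1 or -0.1
level turn [-0.1  -0.16 -0.  ]
```

```bash
python3 -m creep '[[0.8,[0,-0.5,1],[0,0,0]],[0.5,[0,0,0],[0,0,0]],[0.5,[0,0,0],[0,0,0]],[0.5,[0,0,0],[0,0,0]],[0.5,[0,0,-40],[0,0,0]],[0.45,[0,0,-40],[0,0,0]],[0.4,[4,-60,0],[0,0,0]],[0.4,[4,-60,0],[0,0,2.5]]]' 
python3 -m creep '[[0.4,[4,-60,0],[0,0,0]],[0.4,[4,-60,0],[0,0,0]],[0.4,[0,0,0],[0,0,0]]]' >/dev/null; python3 fit.py;python3 plan.py 586 -340 19 177.5; 
```

```text
t: 24.65
tcp_pos: [0.6223, 0.0496, 0.3165]
tcp_rot: [0.0, 1.0, -0.001, -0.0]
wrist_force: [-0.3, -0.7, -0.2]
width: 0.0512
finger_force: 0.0
long [813.4 189.6] yaw -75.7 cost 0.598
book [608.5 216.1] yaw 0.0 cost 1.592
long [ 588.  -366.8] yaw -0.6 cost 0.064
book [424.2 522.4] yaw -89.9 cost 0.551
book [ 438.5 -186.7] yaw -77.7 cost 0.062
book [ 428.8 -322.2] yaw -86.7 cost 0.066
t 25.07 tcp [613.7 -71.8 315.5] tipz 142.1 yaw 179.7 tilt(tool x,y) -0.17 -0.09 width 51.0 ff 0.0 F [-0.5  1.   0.1] q6 -0.22
at present yaw shift [  26.4 -268.3  123.1]
after turning shift [  16.  -269.2  123.1]
turn z 2.2 or -357.8
level turn [-0.09 -0.17  0.  ]
```

Carton C was knocked to (588,-367). I'll go there.

```bash
python3 -m creep '[[0.4,[5,-59,0],[0,0,0]],[0.4,[5,-59,0],[0,0,0]],[0.4,[5,-59,0],[0,0,0]],[0.4,[5,-59,0],[0,0,0]],[0.4,[5,-59,50],[0,0,0]],[0.4,[0,0,0],[0,0,0]],[0.4,[0,0,0],[0,0,0]]]' >/dev/null; python3 plan.py 588 -367 19 179.5; python3 fit.py
```

```text
t 25.95 tcp [ 589.9 -352.   275.5] tipz 102.1 yaw -180.0 tilt(tool x,y) -0.22 -0.03 width 51.4 ff 0.0 F [ 0.3  0.3 -0.3] q6 -0.63
at present yaw shift [  1.9 -15.   83.1]
after turning shift [  1.7 -15.   83.1]
turn z 0.5 or -359.5
level turn [-0.03 -0.22 -0.  ]
long [813.5 188. ] yaw -75.6 cost 0.583
book [598.3 204.8] yaw -80.3 cost 1.601
book [424.2 522.4] yaw -89.9 cost 0.551
book [-45.5  10.6] yaw -70.2 cost 1.335
```

```bash
python3 -m creep '[[0.4,[1.8,-15,0],[0,0,0.5]],[0.4,[0,0,41],[0,0,0]],[0.4,[0,0,41],[0,0,0]],[0.4,[0,0,0],[0,0,0]],[0.4,[0,0,0],[0,0,0]],[0.8,[0,0,0],[0,0,0]],[0.8,[0,0,0],[0,0,0]],[0.8,[0,0,0],[0,0,0]]]' 40; python3 -m creep '[[0.8,[0,0,0],[0,0,0]]]'; python3 plan.py
python3 -m creep '[[0.8,[0,0,-40],[0,0,0]],[0.8,[0,0,-40],[0,0,0]],[0.8,[0,0,-20],[0,0,-3]],[0.8,[0,0,0],[0,0,0]],[0.8,[0,0,0],[0,0,0]]]' >/dev/null; python3 plan.py 627 110 118 182.5
```

```text
t: 27.0
tcp_pos: [0.5886, -0.3696, 0.1968]
tcp_rot: [0.005, 1.0, -0.003, 0.001]
wrist_force: [0.5, 0.0, 5.9]
width: 0.0311
finger_force: 41.5
t: 27.12
tcp_pos: [0.5885, -0.3696, 0.1968]
tcp_rot: [0.005, 1.0, -0.003, 0.001]
wrist_force: [-0.2, 1.3, 5.5]
width: 0.0309
finger_force: 41.5
t 27.12 tcp [ 588.5 -369.6  196.8] tipz 23.4 yaw 179.4 tilt(tool x,y) 0.06 -0.29 width 30.9 ff 41.5 F [-0.2  1.3  5.5] q6 -0.64
level turn [-0.29  0.06 -0.  ]
t 27.75 tcp [ 587.1 -368.1  292.7] tipz 119.3 yaw -177.6 tilt(tool x,y) -0.27 -0.05 width 30.8 ff 40.6 F [ 0.5 -0.2 -0.9] q6 -0.69
at present yaw shift [-59.8 476.    1.3]
after turning shift [-60.7 475.9   1.3]
turn z -0.1 or -0.1
level turn [-0.04 -0.27 -0.  ]
```

```bash
python3 -m creep '[[0.8,[-7.5,59.5,0],[0,0,0]],[0.8,[-7.5,59.5,0],[0,0,0]],[0.8,[-7.5,59.5,0],[0,0,0]],[0.8,[-7.5,59.5,0],[0,0,0]],[0.8,[-7.5,59.5,0],[0,0,0]],[0.8,[-7.5,59.5,0],[0,0,0]],[0.8,[-7.5,59.5,0],[0,0,0]],[0.8,[-7.5,59.5,0],[0,0,0]]]' >/dev/null; python3 -m creep '[[0.8,[0,0,12],[0,0,0]],[0.8,[0,0,0],[0,0,0]],[0.8,[0,0,0],[0,0,0]]]' ;  python3 plan.py 627 110 64 182.5
```

```text
t: 29.12
tcp_pos: [0.6269, 0.1083, 0.2797]
tcp_rot: [-0.02, 1.0, -0.001, -0.003]
wrist_force: [0.7, 0.8, -0.2]
width: 0.0307
finger_force: 40.7
t 29.12 tcp [626.9 108.3 279.7] tipz 106.3 yaw -177.7 tilt(tool x,y) -0.30 -0.14 width 30.7 ff 40.7 F [ 0.7  0.8 -0.2] q6 0.03
at present yaw shift [-0.2  1.7 42.3]
after turning shift [-0.2  1.7 42.3]
turn z -0.2 or -0.2
level turn [-0.13 -0.31 -0.  ]
```

```bash
python3 -m creep '[[0.8,[0,1.3,22],[0,0,0]],[0.8,[0,0,17],[0,0,0]],[0.8,[0,0,0],[0,0,0]],[0.8,[0,0,3.5],[0,0,0]],[0.8,[0,0,0],[0,0,0]],[0.8,[0,0,0],[0,0,0]]]';python3 plan.py 627 109.5 63.5 182.5
```

```text
t: 29.88
tcp_pos: [0.6273, 0.1109, 0.2388]
tcp_rot: [-0.021, 1.0, -0.001, -0.001]
wrist_force: [-0.1, 0.5, -1.2]
width: 0.0309
finger_force: 40.7
t 29.88 tcp [627.3 110.9 238.8] tipz 65.4 yaw -177.6 tilt(tool x,y) -0.13 -0.11 width 30.9 ff 40.7 F [-0.1  0.5 -1.2] q6 0.03
at present yaw shift [ 0.4 -1.4  1.9]
after turning shift [ 0.4 -1.4  1.9]
turn z -0.1 or -0.1
level turn [-0.1  -0.14 -0.  ]
```

```bash
python3 -m creep '[[0.8,[0,-0.5,1.5],[0,0,0]],[0.5,[0,0,0],[0,0,0]],[0.5,[0,0,0],[0,0,0]],[0.5,[0,0,0],[0,0,0]],[0.5,[0,0,-40],[0,0,0]],[0.3,[0,0,-40],[0,0,0]],[0.2,[40,-45,0],[0,0,0]],[0.2,[40,-45,0],[0,0,0]]]' 
python3 -m creep '[[0.1,[0,0,0],[0,0,10]],[0.1,[0,0,0],[0,0,10]],[0.1,[0,0,0],[0,0,10]],[0.1,[0,0,0],[0,0,10]],[0.1,[0,0,0],[0,0,10]],[0.1,[0,0,0],[0,0,10]],[0.1,[0,0,0],[0,0,10]],[0.1,[0,0,0],[0,0,10]]]' >/dev/null; python3 fit.py;python3 plan.py 438.4 -186.6 110 102.5; 
```

```text
t: 30.88
tcp_pos: [0.5511, 0.0165, 0.3182]
tcp_rot: [-0.022, 1.0, -0.001, -0.0]
wrist_force: [1.0, -0.1, -0.4]
width: 0.0688
finger_force: 0.0
long [813.4 189.6] yaw -75.7 cost 0.598
book [594.9 193. ] yaw 89.9 cost 2.874
book [426.1 524.7] yaw -89.5 cost 0.579
book [ 438.4 -186.5] yaw -77.4 cost 0.066
book [ 428.8 -322.2] yaw -86.7 cost 0.066
t 31.93 tcp [551.2  17.2 317.2] tipz 143.8 yaw 101.9 tilt(tool x,y) -0.18 -0.11 width 76.7 ff 0.0 F [ 0.  -0.2 -0.1] q6 1.28
at present yaw shift [-176.1 -152.5   33.8]
after turning shift [-174.5 -154.3   33.8]
turn z -0.6 or -0.6
level turn [-0.19  0.07  0.  ]
```

```bash
python3 -m creep '[[0.1,[-44,-38.2,0],[0,0,0]],[0.1,[-44,-38.2,0],[0,0,0]],[0.1,[-44,-38.2,0],[0,0,0]],[0.1,[-44,-38.2,34],[0,0,-0.6]],[0.1,[0,0,30],[0,0,0]],[0.1,[0,0,0],[0,0,0]],[0.1,[0,0,0],[0,0,0]]]' >/dev/null; python3 plan.py 438.4 -186.6 18 102.5; 
```

```text
t 32.80 tcp [ 442.4 -183.8  257.2] tipz 83.8 yaw 103.1 tilt(tool x,y) -0.13 -0.14 width 77.2 ff 0.0 F [ 0.7  0.3 -0.2] q6 0.81
at present yaw shift [-1.8 -4.5 65.8]
after turning shift [-1.8 -4.5 65.8]
turn z 0.6 or -359.4
level turn [-0.16  0.11 -0.  ]
```

```bash
python3 -m creep '[[0.1,[-1.8,-4.5,33],[0,0,0.6]],[0.1,[0,0,33],[0,0,0]],[0.1,[0,0,0],[0,0,0]],[0.1,[0,0,0],[0,0,0]],[0.6,[0,0,0],[0,0,0]],[0.6,[0,0,0],[0,0,0]],[0.6,[0,0,0],[0,0,0]],[0.6,[0,0,0],[0,0,0]]]' 45; python3 plan.py
python3 -m creep '[[0.6,[0,0,-40],[0,0,0]],[0.6,[0,0,-40],[0,0,0]],[0.6,[0,0,-20],[0,0,5]],[0.6,[0,0,0],[0,0,5]],[0.6,[0,0,0],[0,0,0]],[0.6,[0,0,0],[0,0,0]]]' >/dev/null; python3 plan.py 673 21 118 92.5
```

```text
t: 33.8
tcp_pos: [0.4385, -0.1874, 0.1923]
tcp_rot: [0.626, 0.78, -0.002, 0.001]
wrist_force: [-1.2, 1.4, 6.3]
width: 0.0546
finger_force: 48.3
t 33.80 tcp [ 438.5 -187.4  192.3] tipz 18.9 yaw 102.5 tilt(tool x,y) -0.05 -0.22 width 54.6 ff 48.3 F [-1.2  1.4  6.3] q6 0.81
level turn [-0.1   0.21  0.  ]
t 34.55 tcp [ 437.6 -186.4  290.2] tipz 116.8 yaw 92.5 tilt(tool x,y) -0.22 -0.09 width 54.9 ff 50.3 F [-0.1  0.5 -3.3] q6 0.99
at present yaw shift [196.9 244.3  -1.2]
after turning shift [197.  244.2  -1.2]
turn z 0.0 or -360.0
level turn [-0.22  0.08  0.  ]
```

```bash
python3 -m creep '[[0.6,[32.8,40.7,0],[0,0,0]],[0.6,[32.8,40.7,0],[0,0,0]],[0.6,[32.8,40.7,0],[0,0,0]],[0.6,[32.8,40.7,0],[0,0,0]],[0.6,[32.8,40.7,0],[0,0,0]],[0.6,[32.8,40.7,0],[0,0,0]],[0.6,[0,0,12],[0,0,0]],[0.6,[0,0,0],[0,0,0]]]' >/dev/null; python3 -m creep '[[0.6,[0,0,0],[0,0,0]]]' ;  python3 plan.py 673 21 60 92.5
```

```text
t: 35.67
tcp_pos: [0.6724, 0.0196, 0.2765]
tcp_rot: [0.692, 0.722, -0.003, -0.001]
wrist_force: [0.1, 0.5, -2.3]
width: 0.0548
finger_force: 50.3
t 35.67 tcp [672.4  19.6 276.5] tipz 103.1 yaw 92.4 tilt(tool x,y) -0.33 -0.11 width 54.8 ff 50.3 F [ 0.1  0.5 -2.3] q6 1.46
at present yaw shift [ 1.4  0.7 43.1]
after turning shift [ 1.4  0.7 43.1]
turn z -0.1 or -0.1
level turn [-0.33  0.1  -0.  ]
```

```bash
python3 -m creep '[[0.6,[1,0.7,22],[0,0,0]],[0.6,[0,0,17],[0,0,0]],[0.6,[0,0,0],[0,0,0]],[0.6,[0,0,4.5],[0,0,0]],[0.6,[0,0,0],[0,0,0]],[0.6,[0,0,0],[0,0,0]]]';python3 plan.py 673 21 59.5 92.5
```

```text
t: 36.42
tcp_pos: [0.6743, 0.0213, 0.2343]
tcp_rot: [0.692, 0.722, -0.001, -0.0]
wrist_force: [-0.2, 0.4, -2.8]
width: 0.0547
finger_force: 50.3
t 36.42 tcp [674.3  21.3 234.3] tipz 60.9 yaw 92.4 tilt(tool x,y) -0.12 -0.12 width 54.7 ff 50.3 F [-0.2  0.4 -2.8] q6 1.46
at present yaw shift [-0.2 -1.3  1.4]
after turning shift [-0.2 -1.3  1.4]
turn z -0.1 or -0.1
level turn [-0.13  0.11  0.  ]
```

```bash
python3 -m creep '[[0.6,[0,-1,1],[0,0,0]],[0.22,[0,0,0],[0,0,0]],[0.22,[0,0,0],[0,0,0]],[0.22,[0,0,0],[0,0,0]],[0.22,[0,0,-40],[0,0,0]],[0.2,[0,0,-40],[0,0,0]],[0.1,[-47.4,-37,0],[0,0,0]],[0.1,[-47.4,-37,0],[0,0,0]]]' 
python3 -m creep '[[0.1,[-47.4,-37,0],[0,0,0]],[0.1,[-47.4,-37,0],[0,0,0]],[0.1,[0,0,0],[0,0,0]]]' >/dev/null; python3 fit.py;python3 plan.py 428.8 -322.2 110 93.3
```

```text
t: 37.42
tcp_pos: [0.6033, -0.0771, 0.3145]
tcp_rot: [0.691, 0.723, -0.001, 0.001]
wrist_force: [0.5, -0.1, 0.5]
width: 0.0771
finger_force: 0.0
long [813.7 188.9] yaw -75.1 cost 0.59
book [424.2 522.4] yaw -89.9 cost 0.551
book [ 428.8 -322.2] yaw -86.7 cost 0.066
t 37.85 tcp [ 532.6 -175.7  313.9] tipz 140.5 yaw 92.2 tilt(tool x,y) -0.16 -0.10 width 76.8 ff 0.0 F [-0.5  0.4  0.2] q6 1.10
at present yaw shift [-142.3 -109.4   30.5]
after turning shift [-140.2 -112.    30.5]
turn z -1.1 or -1.1
level turn [-0.16  0.1  -0.  ]
```

```bash
python3 -m creep '[[0.1,[-47.4,-36.5,0],[0,0,0]],[0.1,[-47.4,-36.5,0],[0,0,0]],[0.1,[-47.4,-36.5,30],[0,0,-1]],[0.1,[0,0,30],[0,0,0]],[0.1,[0,0,0],[0,0,0]],[0.1,[0,0,0],[0,0,0]]]' >/dev/null; python3 plan.py 428.8 -322.2 18 93.3
```

```text
t 38.60 tcp [ 433.4 -317.4  256.9] tipz 83.5 yaw 93.5 tilt(tool x,y) -0.13 -0.14 width 77.4 ff 0.0 F [-0.6 -0.6  0.2] q6 0.76
at present yaw shift [-4.5 -4.9 65.5]
after turning shift [-4.5 -4.9 65.5]
turn z 0.2 or -359.8
level turn [-0.14  0.13  0.  ]
```

```bash
python3 -m creep '[[0.1,[-4.5,-4.9,33],[0,0,0]],[0.1,[0,0,33],[0,0,0]],[0.1,[0,0,0],[0,0,0]],[0.1,[0,0,0],[0,0,0]],[0.6,[0,0,0],[0,0,0]],[0.6,[0,0,0],[0,0,0]],[0.6,[0,0,0],[0,0,0]],[0.6,[0,0,0],[0,0,0]]]' 45; python3 plan.py
python3 -m creep '[[0.6,[0,0,-40],[0,0,0]],[0.6,[0,0,-40],[0,0,0]],[0.6,[0,0,-20],[0,0,1]],[0.6,[0,0,0],[0,0,0]],[0.6,[0,0,0],[0,0,0]]]' >/dev/null; python3 plan.py 589 17.5 118 92.5
```

```text
t: 39.6
tcp_pos: [0.4282, -0.3236, 0.1923]
tcp_rot: [0.686, 0.728, -0.002, 0.001]
wrist_force: [0.5, 0.9, 6.2]
width: 0.0544
finger_force: 49.5
t 39.60 tcp [ 428.2 -323.6  192.3] tipz 18.9 yaw 93.4 tilt(tool x,y) -0.04 -0.25 width 54.4 ff 49.5 F [0.5 0.9 6.2] q6 0.74
level turn [-0.06  0.24 -0.  ]
t 40.23 tcp [ 427.1 -322.2  289.2] tipz 115.8 yaw 92.4 tilt(tool x,y) -0.26 -0.04 width 54.8 ff 49.8 F [ 0.1  0.6 -3. ] q6 0.76
at present yaw shift [332.4 176.2  -2.2]
after turning shift [332.3 176.5  -2.2]
turn z -0.1 or -0.1
level turn [-0.26  0.03 -0.  ]
```

```bash
python3 -m creep '[[0.6,[47.5,25.2,0],[0,0,0]],[0.6,[47.5,25.2,0],[0,0,0]],[0.6,[47.5,25.2,0],[0,0,0]],[0.6,[47.5,25.2,0],[0,0,0]],[0.6,[47.5,25.2,0],[0,0,0]],[0.6,[47.5,25.2,0],[0,0,0]],[0.6,[47.5,25.2,0],[0,0,0]],[0.6,[0,0,0],[0,0,0]]]' >/dev/null; python3 -m creep '[[0.6,[0,0,8],[0,0,0]],[0.6,[0,0,0],[0,0,0]],[0.6,[0,0,0],[0,0,0]]]' ;  python3 plan.py 588.5 17.5 60 92.5
```

```text
t: 41.6
tcp_pos: [0.5892, 0.0159, 0.2804]
tcp_rot: [0.693, 0.721, -0.002, -0.001]
wrist_force: [-0.3, -0.1, -2.1]
width: 0.0545
finger_force: 49.7
t 41.60 tcp [589.2  15.9 280.4] tipz 107.0 yaw 92.3 tilt(tool x,y) -0.26 -0.11 width 54.5 ff 49.7 F [-0.3 -0.1 -2.1] q6 1.45
at present yaw shift [ 1.6 -0.6 47. ]
after turning shift [ 1.6 -0.6 47. ]
turn z -0.2 or -0.2
level turn [-0.27  0.1  -0.  ]
```

```bash
python3 -m creep '[[0.6,[1.3,-0.8,24],[0,0,0]],[0.6,[0,0,18],[0,0,0]],[0.6,[0,0,0],[0,0,0]],[0.6,[0,0,5],[0,0,0]],[0.6,[0,0,0],[0,0,0]],[0.6,[0,0,0],[0,0,0]]]';python3 plan.py 588.5 17.5 59.5 92.5
```

```text
t: 42.35
tcp_pos: [0.5891, 0.0182, 0.2346]
tcp_rot: [0.692, 0.722, -0.001, -0.0]
wrist_force: [-1.2, 0.2, -2.3]
width: 0.0548
finger_force: 49.8
t 42.35 tcp [589.1  18.2 234.6] tipz 61.2 yaw 92.4 tilt(tool x,y) -0.12 -0.11 width 54.8 ff 49.8 F [-1.2  0.2 -2.3] q6 1.45
at present yaw shift [-0.7 -0.6  1.7]
after turning shift [-0.7 -0.6  1.7]
turn z -0.1 or -0.1
level turn [-0.13  0.11  0.  ]
```

```bash
python3 -m creep '[[0.6,[0,0,1.3],[0,0,0]],[0.22,[0,0,0],[0,0,0]],[0.22,[0,0,0],[0,0,0]],[0.22,[0,0,0],[0,0,0]],[0.22,[0,0,-40],[0,0,0]],[0.3,[0,0,-40],[0,0,0]],[0.4,[-60,0,0],[0,0,0]],[0.5,[-60,0,0],[0,0,0]]]' 
python3 -m creep '[[0.6,[-60,-10,0],[0,0,0]],[0.6,[-60,-10,0],[0,0,0]],[0.6,[-60,-10,0],[0,0,0]],[0.6,[0,0,0],[0,0,0]]]' >/dev/null; python3 - <<'E'
from h import *
c=env.read_camera('top')
a=cv2.convertScaleAbs(grid(ortho(c,.076,.53,.72,-.06,.28,2.3),.72,.28,2.3),alpha=1.6)
b=cv2.convertScaleAbs(grid(ortho(c,.022,.38,.50,-.12,.22,2.3),.50,.22,2.3),alpha=1.6)
cv2.imwrite('pics/t5.png',np.vstack([a,b])[:800])
E
```

```text
t: 43.35
tcp_pos: [0.5947, -0.1022, 0.3144]
tcp_rot: [0.691, 0.723, -0.001, 0.001]
wrist_force: [-1.2, -0.3, 0.4]
width: 0.0428
finger_force: 0.0
```

View pics/t5.png

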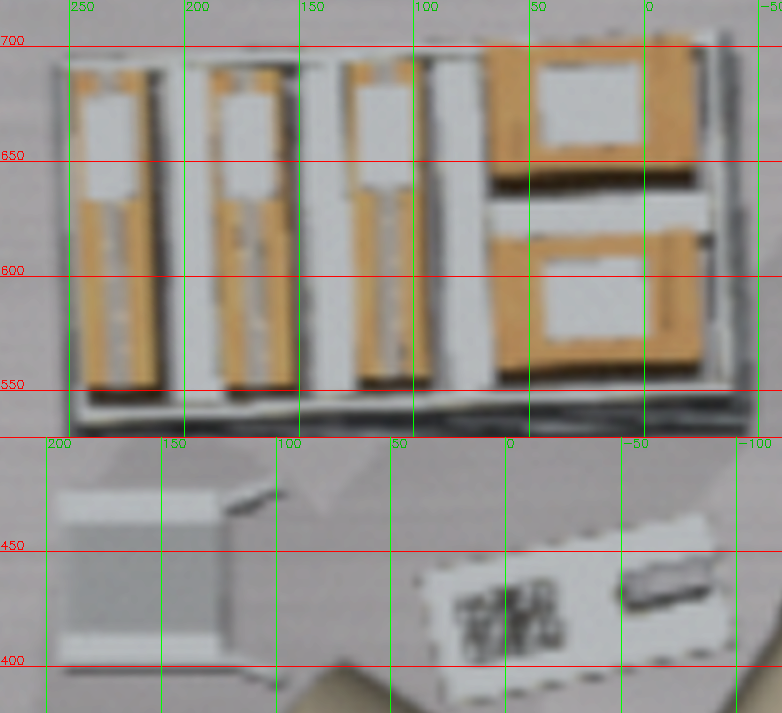

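All five packets sit in their own compartments: the three longs at (110,230), (255,230) and (390,220), the books at (590,105) and (600,305). The case's outer edges are at rows 489 and 664, so its centre line is x ≈ 439 with the mouth near y ≈ 120. The plate's centre is near (426,-31) at heading 101°, with its rib at about (435,-70). Going for the rib.

```bash
python3 plan.py 434.5 -70 80 101
```

```text
t 43.90 tcp [ 571.4 -284.8  313.4] tipz 140.0 yaw 92.2 tilt(tool x,y) -0.15 -0.11 width 34.3 ff 0.0 F [-0.8  0.6 -0. ] q6 0.97
at present yaw shift [ 220.  -128.4   60. ]
after turning shift [237.  -93.4  60. ]
turn z -8.8 or -8.8
level turn [-0.16  0.11  0.  ]
```

```bash
python3 -m creep '[[0.6,[0,0,0],[0,0,-8.8]],[0.6,[47.4,-18.7,0],[0,0,0]],[0.6,[47.4,-18.7,0],[0,0,0]],[0.6,[47.4,-18.7,0],[0,0,0]],[0.6,[47.4,-18.7,0],[0,0,0]],[0.6,[47.4,-18.7,50],[0,0,0]],[0.6,[0,0,0],[0,0,0]],[0.6,[0,0,0],[0,0,0]]]' >/dev/null; python3 plan.py 434.5 -70 14 101
```

```text
t 44.90 tcp [436.9 -72.6 269.5] tipz 96.1 yaw 101.4 tilt(tool x,y) -0.17 -0.11 width 34.0 ff 0.0 F [ 1.  -0.4 -0. ] q6 1.06
at present yaw shift [ 3.  -1.8 82.1]
after turning shift [ 3.  -1.9 82.1]
turn z 0.4 or -359.6
level turn [-0.19  0.07 -0.  ]
```

```bash
python3 -m creep '[[0.6,[3,-1.9,40],[0,0,0]],[0.6,[0,0,40],[0,0,0]],[0.6,[0,0,0],[0,0,0]],[0.6,[0,0,0],[0,0,0]],[0.95,[0,0,0],[0,0,0]],[0.95,[0,0,0],[0,0,0]],[0.95,[0,0,0],[0,0,0]],[0.95,[0,0,0],[0,0,0]]]' 50; python3 plan.py 439 -20 14 90
```

```text
t: 45.9
tcp_pos: [0.436, -0.072, 0.1917]
tcp_rot: [0.635, 0.773, -0.001, 0.002]
wrist_force: [-0.9, -0.2, 6.6]
width: 0.0129
finger_force: 50.8
t 45.90 tcp [436.  -72.  191.7] tipz 18.3 yaw 101.2 tilt(tool x,y) 0.06 -0.21 width 12.9 ff 50.8 F [-0.9 -0.2  6.6] q6 1.07
at present yaw shift [50.4 13.1  4.3]
after turning shift [52.   3.   4.3]
turn z 11.2 or -348.8
level turn [0.02 0.22 0.  ]
```

```bash
python3 -m creep '[[0.95,[0,0,-2],[0,0,0]],[0.95,[0,0,0],[0,0,5.6]],[0.95,[0,0,0],[0,0,5.6]],[0.95,[25,1.5,0],[0,0,0]],[0.95,[25,1.5,0],[0,0,0]],[0.95,[0,0,0],[0,0,0]],[0.95,[0,0,0],[0,0,0]]]'; python3 plan.py 439 -20 14 90; python3 - <<'E'
from h import *
c=env.read_camera('top');d=env.read_camera('side')
a=cv2.convertScaleAbs(grid(ortho(c,.012,.38,.50,-.1,.22,2.3),.50,.22,2.3),alpha=1.6)
b=cv2.convertScaleAbs(grid(ortho(d,.022,.38,.50,-.1,.22,2.3),.50,.22,2.3),alpha=.8)
cv2.imwrite('pics/p6.png',np.vstack([a,b]))
E
```

```text
t: 46.78
tcp_pos: [0.4376, -0.0216, 0.1917]
tcp_rot: [0.707, 0.707, -0.002, -0.0]
wrist_force: [-0.5, 1.6, 1.8]
width: 0.0127
finger_force: 50.2
t 46.77 tcp [437.6 -21.6 191.7] tipz 18.3 yaw 90.1 tilt(tool x,y) -0.16 -0.11 width 12.7 ff 50.2 F [-0.5  1.6  1.8] q6 1.37
at present yaw shift [1.6 1.4 4.3]
after turning shift [1.6 1.4 4.3]
turn z 0.1 or -359.9
level turn [-0.16  0.11 -0.  ]
```

View pics/p6.png

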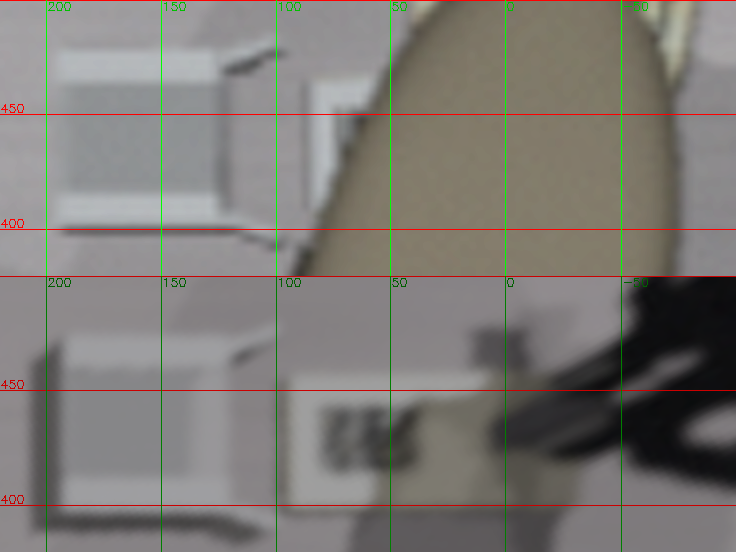

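Both views agree that the plate is square to the channel and sits 3.4 mm too low in x (plate centre 435.2 against case 438.6 in the top view). Its leading end is at col 305 (y ≈ 87) and needs about 101 mm of travel. I'll correct that and push in.

```bash
python3 -m creep '[[0.95,[5,3.4,0],[0,0,0]],[0.95,[10,0,0],[0,0,0]],[0.95,[10,0,0],[0,0,0]],[0.95,[10,0,0],[0,0,0]],[0.95,[0,0,0],[0,0,0]],[0.95,[0,0,0],[0,0,0]]]'; python3 -m creep '[[0.95,[7,0,0],[0,0,0]],[0.95,[7,0,0],[0,0,0]],[0.95,[0,0,0],[0,0,0]],[0.95,[0,0,0],[0,0,0]]]'; python3 plan.py
```

```text
t: 47.62
tcp_pos: [0.441, 0.0139, 0.1917]
tcp_rot: [0.707, 0.708, -0.002, -0.0]
wrist_force: [-2.1, -1.9, 5.9]
width: 0.0128
finger_force: 50.8
t: 48.12
tcp_pos: [0.4408, 0.0277, 0.1917]
tcp_rot: [0.707, 0.707, -0.002, -0.0]
wrist_force: [-0.7, -1.9, 6.6]
width: 0.0132
finger_force: 50.9
t 48.12 tcp [440.8  27.7 191.7] tipz 18.3 yaw 90.1 tilt(tool x,y) -0.18 -0.10 width 13.2 ff 50.9 F [-0.7 -1.9  6.6] q6 1.49
level turn [-0.18  0.1   0.  ]
```

```bash
python3 -m creep '[[0.95,[10,0,0],[0,0,0]],[0.95,[10,0,0],[0,0,0]],[0.95,[10,0,0],[0,0,0]],[0.95,[8,0,0],[0,0,0]],[0.95,[0,0,0],[0,0,0]],[0.95,[0,0,0],[0,0,0]]]'; python3 -m creep '[[0.95,[4,0,0],[0,0,0]],[0.95,[4,0,0],[0,0,0]],[0.95,[0,0,0],[0,0,0]]]'; python3 -m creep '[[0.95,[3,0,0],[0,0,0]],[0.95,[0,0,0],[0,0,0]]]'; python3 plan.py
```

```text
t: 48.88
tcp_pos: [0.4405, 0.0656, 0.1917]
tcp_rot: [0.707, 0.707, -0.002, -0.0]
wrist_force: [-2.3, -3.4, 8.3]
width: 0.0129
finger_force: 51.2
t: 49.25
tcp_pos: [0.4404, 0.0731, 0.1917]
tcp_rot: [0.707, 0.707, -0.003, 0.0]
wrist_force: [-2.5, -6.3, 9.4]
width: 0.0129
finger_force: 51.2
t: 49.5
tcp_pos: [0.4404, 0.076, 0.1916]
tcp_rot: [0.707, 0.707, -0.003, 0.0]
wrist_force: [-2.4, -7.3, 9.6]
width: 0.013
finger_force: 51.2
t 49.50 tcp [440.4  76.  191.6] tipz 18.2 yaw 90.0 tilt(tool x,y) -0.25 -0.31 width 13.0 ff 51.2 F [-2.4 -7.3  9.6] q6 1.60
level turn [-0.25  0.31  0.  ]
```

```bash
for i in 1; do python3 -m creep '[[0.95,[2,0,-1],[0,0,0]],[0.95,[0,0,0],[0,0,0]]]'; python3 -m creep '[[0.95,[2,0,0],[0,0,0]],[0.95,[0,0,0],[0,0,0]]]'; python3 -m creep '[[0.95,[2,0,0],[0,0,0]],[0.95,[0,0,0],[0,0,0]]]'; done; python3 plan.py
```

```text
t: 49.75
tcp_pos: [0.4402, 0.0791, 0.1918]
tcp_rot: [0.707, 0.708, -0.002, -0.002]
wrist_force: [-0.4, 0.6, 1.2]
width: 0.0127
finger_force: 50.1
t: 50.0
tcp_pos: [0.4404, 0.0809, 0.1919]
tcp_rot: [0.707, 0.707, -0.002, -0.001]
wrist_force: [0.0, -0.4, 0.0]
width: 0.0128
finger_force: 49.9
t: 50.25
tcp_pos: [0.4404, 0.0821, 0.1921]
tcp_rot: [0.707, 0.707, -0.003, 0.0]
wrist_force: [-1.7, -5.0, 0.4]
width: 0.0133
finger_force: 50.1
t 50.25 tcp [440.4  82.1 192.1] tipz 18.7 yaw 90.0 tilt(tool x,y) -0.25 -0.30 width 13.3 ff 50.1 F [-1.7 -5.   0.4] q6 1.61
level turn [-0.25  0.3  -0.  ]
```

```bash
python3 -m creep '[[0.95,[2,0,0],[0,0,0]],[0.95,[0,0,0],[0,0,0]]]'; python3 -m creep '[[0.95,[2,0,0],[0,0,0]],[0.95,[0,0,0],[0,0,0]]]';  python3 plan.py
```

```text
t: 50.5
tcp_pos: [0.4403, 0.083, 0.1922]
tcp_rot: [0.707, 0.707, -0.005, 0.002]
wrist_force: [-2.8, -10.6, 3.0]
width: 0.0131
finger_force: 50.4
t: 50.75
tcp_pos: [0.4402, 0.084, 0.1924]
tcp_rot: [0.708, 0.706, -0.007, 0.004]
wrist_force: [-4.1, -16.7, 4.8]
width: 0.0129
finger_force: 50.7
t 50.75 tcp [440.2  84.  192.4] tipz 19.0 yaw 89.9 tilt(tool x,y) -0.30 -0.87 width 12.9 ff 50.7 F [ -4.1 -16.7   4.8] q6 1.62
level turn [-0.3   0.87  0.  ]
```

Force climbs steadily while the travel stalls, so the plate is against the end wall. I'll ease the push, release, lift and look.

```bash
python3 -m creep '[[0.95,[-2.5,0,0],[0,0,0]],[0.95,[0,0,0],[0,0,0]],[0.7,[0,0,0],[0,0,0]],[0.6,[0,0,0],[0,0,0]],[0.6,[0,0,0],[0,0,0]],[0.6,[0,0,-40],[0,0,0]],[0.6,[0,0,-50],[0,0,0]],[0.6,[0,0,-50],[0,0,0]]]'; python3 -m creep '[[0.6,[-60,0,0],[0,0,0]],[0.6,[-60,0,0],[0,0,0]],[0.6,[-60,0,0],[0,0,0]],[0.6,[-60,0,0],[0,0,0]],[0.6,[-60,0,0],[0,0,0]],[0.6,[-60,0,0],[0,0,0]],[0.6,[0,0,0],[0,0,0]],[0.6,[0,0,0],[0,0,0]]]'; python3 - <<'E'
from h import *
c=env.read_camera('top');d=env.read_camera('side')
a=cv2.convertScaleAbs(grid(ortho(c,.012,.38,.72,0.02,.4,1.5),.72,.4,1.5),alpha=1.6)[:, :520]
b=cv2.convertScaleAbs(grid(ortho(d,.022,.38,.50,0.02,.22,2.6),.50,.22,2.6),alpha=.8)
b2=cv2.convertScaleAbs(grid(ortho(c,.008,.38,.50,0.02,.22,2.6),.50,.22,2.6),alpha=1.6)
o=np.zeros((600,800,3),np.uint8); e=np.hstack([b,b2])[:, :800]; o[:e.shape[0],:e.shape[1]]=e
f=cv2.convertScaleAbs(ortho(c,.05,.38,.72,-.05,.42,.8),alpha=1.6)[:280]; o[315:315+f.shape[0],:f.shape[1]]=f
cv2.imwrite('pics/f7.png',o)
E
```

```text
t: 51.75
tcp_pos: [0.441, 0.0846, 0.3336]
tcp_rot: [0.707, 0.707, -0.002, -0.001]
wrist_force: [0.4, -0.5, -0.4]
width: 0.0342
finger_force: 0.0
t: 52.75
tcp_pos: [0.4413, -0.2754, 0.3326]
tcp_rot: [0.707, 0.707, -0.002, -0.001]
wrist_force: [-0.8, 1.1, 0.7]
width: 0.0342
finger_force: 0.0
```

View pics/f7.png

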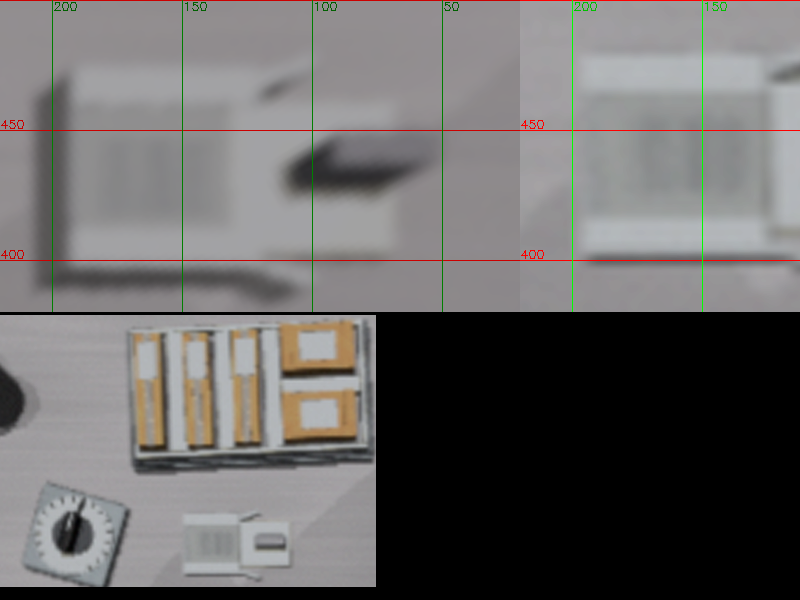

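The final view shows the plate lying square in the case, all five packets in place and the pointer on zero. I'll check the plate's depth numerically before handing in.

```bash
python3 - <<'E'
from h import *
for n in('top','side'):
    c=env.read_camera(n)
    for nm,z,x,y0,y1 in(('plate rear',.008,.460,.04,.08),('plate rear',.008,.418,.04,.08),('case far top edge',.022,.47,.18,.21),('case far',.022,.41,.18,.21)):
        p=ortho(c,z,x-.004,x+.004,y0,y1,2).astype(float).mean((0,2)); p=cv2.GaussianBlur(p[None],(0,0),2)[0]; g=np.gradient(p)[4:-4]
        print(n,nm,x,'edge y %.1f'%((y1*1000)-(np.argmax(abs(g))+4)/2), 'step',round(g[np.argmax(abs(g))],2))
E
```

```text
top plate rear 0.46 edge y 61.5 step -1.49
top plate rear 0.418 edge y 61.5 step -2.95
top case far top edge 0.47 edge y 195.0 step 0.88
top case far 0.41 edge y 195.5 step 1.44
side plate rear 0.46 edge y 58.0 step -1.4
side plate rear 0.418 edge y 58.0 step -1.86
side case far top edge 0.47 edge y 192.5 step 4.64
side case far 0.41 edge y 193.5 step 6.65
```

From the case's far face to the plate's rear is 134–135 mm. With a 6 mm end wall, fully home would be 136 mm, so the plate is home. Handing in.

```bash
python3 -c "
from cell import env
print(env.hand_in())"
```

```text
the job is handed in; nothing more can be done
None
```

I handed the job in, but the result wasn't shown: the tare pointer was at zero before any packet moved, all five packets are in their own compartments, and the label plate is fully home to within 1–2 mm by camera.

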